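# Seat the carved seal in the dust box and hold its sprung shutter half open

### The job

Stand the pale carved seal in the square wooden seat of the dust box, pushed down to the bottom of its pocket with the black carved face up, and let go of it. Then pull the dust box's sprung shutter open to the red half-way mark and keep holding it there: finish while still holding the shutter half open, so that I can brush the dust off, and leave the other things on the bench where they are.

Things in the scene. Friction and masses are not known exactly. Their poses are not given: they have to be found in the camera images.
- dust_box: Grey steel dust box fixed to the bench, 250 (x) by 280 (y) by 55 mm high; origin at the centre of its underside on the bench, z up; its front (-x) faces roughly to the robot. Flat deck 55 mm above the bench, on it the wooden seat, the shutter, a spring tube on each side of it (15 mm high, at y = 10 and -90 mm, x from -10 to 102 mm), a 12 mm lip at the back. A duct leaves the back.
- seat (a point): Centre of the pocket's floor in the seal seat; axes parallel to the dust box's. The seat is a light wood block, 64 by 64 mm, its top 18 mm above the deck (73 mm above the bench); the square pocket is 34 by 34 mm, sides along the box's x and y, 10 mm deep (floor 63 mm above the bench), with a 2 mm chamfer round its mouth.
- shutter_slide (a joint): Opening of the shutter in m: 0 shut, 0.080 fully open, 0.040 half open (half travel). Opens along -x of the dust box (towards the robot). Springs pull it shut with about 2.4 N when shut, 7 N at half and 12 N at full travel (2.4 N plus 0.12 N per mm); it slides shut by itself when let go.
- shutter: The sliding shutter: aluminium plate, dark cross bar (124 mm long in y, top 14 mm above the deck) and upright black knob, 20 mm in diameter from 20 to 52 mm above the deck (26 mm collar below that). Origin on the knob's axis at deck height; axes parallel to the dust box's; moves with the joint. A pointer at the bar's right-hand end runs along a white scale.
- half_mark (a point): Middle of the red half-way mark (4 mm broad) on the white scale plate on the deck, right of the shutter as seen from the robot. At half travel the pointer and the knob's axis have the same x, in the dust box's frame, as this mark.
- seal: Pale cream stone seal, a square block 30 by 30 by 66 mm, about 155 g. Origin at the centre of its plain butt end; z axis along its length to the carved face at z = 66 mm (black with pale cut lines, its ink also darkening the last 4 mm of the sides). Starts lying flat on one side on the mat (axis level, 18 mm above the bench), carved face away from the robot (+x), up to 30 degrees either way.
- blank: Bystander: dark red-brown uncarved seal blank, same size and axes as the seal, lying on the mat.
- knife: Bystander: carving knife, a black flat bar 185 mm long and 7 mm thick with steel ends, lying on the far part of the mat. Origin under its middle, x along it.
- pencil: Bystander: pale pink pencil, 170 mm long, 8 mm thick, lying in front of the dust box on the robot's side. Origin under it near its middle, x along it.
- brush: Bystander: dusting brush, 185 mm long, white handle, lying right of the dust box. Origin on its underside near the middle, x towards the bristles.
- paste_pot: Bystander: round porcelain seal paste pot with blue lid, 74 mm in diameter, 43 mm high, on the left. Origin at the centre of its underside.
- mat: Blue bench mat, fixed, 340 by 340 mm, 3 mm thick, on which the seals and the knife lie. Origin at the centre of its underside on the bench.
Things that resemble listed ones, but are neither listed nor needed, are in the scene too. There is more than one size of the seal; the job needs the smallest.

How it is judged:
By the outcome, as a careful person would: the job done as asked, in the order asked, and still so for the second after the job is handed in, while the arm keeps its last pose, push and grip.
It also fails if it takes over 53 s, if anything falls off the work surface, if the arm or the gripper's body presses on something with over 40 N, if the wrist force passes 120 N, or if a joint passes its speed limit or range.

### The arm

A 6-joint arm with a two-finger parallel gripper is mounted at the origin on the work surface. World frame = base frame: x ahead of the robot, y to its left, z up, the work surface at z = 0. Lengths are in m, angles in rad, forces in N, time in s.
With the tool pointing down it reaches from about 0.275 to 0.725 m from the base axis. Payload 15.9 kg.
Tool frame: the origin (TCP) lies on the front face of the gripper's body, between the roots of the fingers; the fingertips stand 73 mm ahead of it and the grasp point (between the pads) lies 54 mm ahead of it; z points along the fingers, y is the line along which they close (so a half turn about z gives the same grasp; the last joint's range is limited). The gripper opens to 85 mm and grips with 20 to 120 N. Pads are 22 mm wide; open, the fingers measure 114 mm over their backs; the gripper's body (76 mm by 85 mm) begins 54 mm behind the grasp point. The pads swing forward as they close: fully open they stand 13 mm farther back than shut.
Start: joints at [-1.302, 0.213, -0.034, 1.323, 0, 1.571], TCP at [0.133, -0.482, 0.304] pointing down, gripper open.
Joint ranges: [-2.98, 2.98], [-0.74, 1.72], [-1.14, 1.35], [-2.1, 2.04], [-1.57, 1.44], [-3.14, 3.14]. Speed limits (rad/s): [1.89, 1.89, 2.39, 2.57, 3.14, 3.14].

### API

Orientations are given as a unit quaternion [x, y, z, w].
In Python, from rig import arm, vision, order gives the robot as it stands.
- The arm moves only by the tool carry_out, never from a script. Its argument "commands" is a list of rows, each an object of numbers: "dx", "dy", "dz": the shift along the tool's x, y, z normalised to -1 to 1, where 1 is 20 mm; "turn": the turn about the tool's z normalised to -1 to 1, where 1 is pi/4 rad; "fingers": the opening, from -1 (shut) to 1 (fully open). A call has 1 to 5 rows; each row shifts and turns the commanded pose from where the row before left it, along the tool's axes as they then stand; what a row does not reach is not made up. A row lasts 1/10 s, in which the tool goes at most 50 mm and 8.59 degrees, less where a joint would pass 70% of its speed; a pose out of reach is approached as far as the arm can. A call with a number of a shift or a turn outside -1 to 1 is refused whole. A call with a gripper value outside its range is refused whole. The fingers move at their own pace and stop on an object; "grip_force" is the grip in N (left out, the last holds). Time passes only in rows, so rows that do not move let the fingers close. It gives the time, the measured TCP pose, the force, the opening and the grip force at its end, in the units of the state.
- arm.get_state(): the state, without advancing time (a new reading comes with each control period).
- vision.get_image(name): name is "side" or "top"; returns a dict with "frame" (480x640x3 uint8, red, green, blue), "camera_matrix" (3x3 intrinsics, pixels), "world_from_camera" (4x4, takes a point from camera to world coordinates). Camera axes: x right, y up, looking along -z (the intrinsics and any distortion apply to the point x, -y, -z); pixel columns grow to the right and rows downward; lengths in m; the calibration is good to about 2 mm. A picture is of the moment at which its call begins. There is no depth.
- order.hand_in(): hands the job in; it is judged then, once.
The state is a dict: "time_s": time; "joint_pos": joint angles; "qvel": joint speeds; "joint_torque": joint torques, N m; "ee_pos": TCP position; "eef_rot": TCP orientation; "contact_force": force on the tool from outside, world axes, zero at the start; "ft_torque": the same for the moment, N m; "gripper_width": opening from 0.0 (shut) to 1.0 (fully open); "grasp_force": force on a finger pad.
Only numpy, scipy, OpenCV 4.12 (cv2) and the standard library are available. Lean on these libraries where they do the work, as an engineer would, in place of code of your own. Each camera call takes 0.05 s, during which the arm holds its last target. There are 200 camera calls.

## Working session

There is one attempt and no reset: what is moved stays moved. The work goes in short steps, Python scripts to look and compute and a tool call to move; the robot and the scene stay as the last step left them, time stands still between calls to the robot, and variables do not carry over. Pictures are saved under pics/ and viewed, at most 10 in all, crops included, and the job is handed in when it is done.

Besides the shell and the picture viewer there is one more tool, called after ">>>" as name(argument=value, ...) on one line, values as JSON. carry_out: Moves the arm, as the interface text tells. Scaled input: -1 to 1 covers 20 mm each way for a shift and pi/4 rad each way for a turn. Its arguments: {"type":"object","properties":{"commands":{"type":"array"},"grip_force":{"type":"number"}},"required":["commands"]}

```bash
mkdir -p pics
cat > h.py <<'E'
import numpy as np,cv2
from rig import arm,vision,order
def grab(n,f=None):
    d=vision.get_image(n)
    if f: cv2.imwrite(f,cv2.cvtColor(d['frame'],cv2.COLOR_RGB2BGR))
    np.savez(f'/tmp/{n}.npz',**{k:np.array(v) for k,v in d.items()})
    return d
def load(n): return dict(np.load(f'/tmp/{n}.npz'))
def ray(d,u,v):
    K=np.array(d['camera_matrix']);T=np.array(d['world_from_camera'])
    r=np.linalg.inv(K)@[u,v,1]
    return T[:3,3],T[:3,:3]@np.array([r[0],-r[1],-r[2]])
def onz(d,u,v,z):
    o,r=ray(d,u,v);return o+r*(z-o[2])/r[2]
def proj(d,p):
    T=np.array(d['world_from_camera']);c=T[:3,:3].T@(np.array(p)-T[:3,3])
    q=np.array(d['camera_matrix'])@[c[0],-c[1],-c[2]];return q[:2]/q[2]
E
python3 - <<'E'
from h import *
np.set_printoptions(precision=4,suppress=True)
for n in('top','side'):
    d=grab(n,f'pics/{n}1.png');print(d['camera_matrix'],d['world_from_camera'],[k for k in d])
print(arm.get_state())
E
```

```text
[[587.9451   0.     324.1726]
 [  0.     587.9451 239.5253]
 [  0.       0.       1.    ]] [[ 0.01    0.9878 -0.1551  0.2519]
 [-0.9999  0.0081 -0.0128  0.0144]
 [-0.0113  0.1552  0.9878  1.5577]
 [ 0.      0.      0.      1.    ]] ['frame', 'camera_matrix', 'world_from_camera']
[[502.8416   0.     323.9507]
 [  0.     502.8416 240.7341]
 [  0.       0.       1.    ]] [[-0.9944  0.05   -0.0927  0.3594]
 [-0.1044 -0.5869  0.8029  1.1106]
 [-0.0143  0.8081  0.5888  0.8436]
 [ 0.      0.      0.      1.    ]] ['frame', 'camera_matrix', 'world_from_camera']
{'time_s': 0.1, 'joint_pos': array([-1.302 ,  0.2133, -0.035 ,  1.3235,  0.    ,  1.5708]), 'qvel': array([-0.002 , -0.0025,  0.0024,  0.0003, -0.0014, -0.0006]), 'joint_torque': array([ -0.0017, -68.7245,  48.7809,   0.0123,  -0.0002,  -0.    ]), 'ee_pos': array([ 0.1327, -0.4818,  0.3035]), 'eef_rot': array([ 0.991 ,  0.134 , -0.0001, -0.0005]), 'contact_force': array([ 0.1052, -0.0924, -0.3956]), 'ft_torque': array([-0.0958, -0.0258, -0.0307]), 'grasp_force': 0.0, 'gripper_width': 0.9991715773603537}
```

View pics/top1.png

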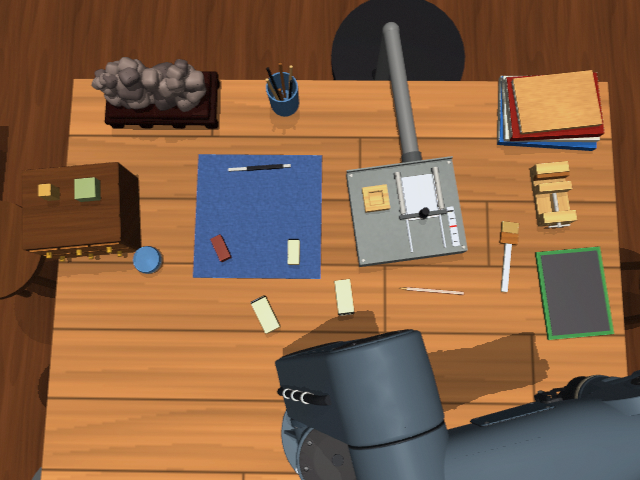

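View pics/side1.png

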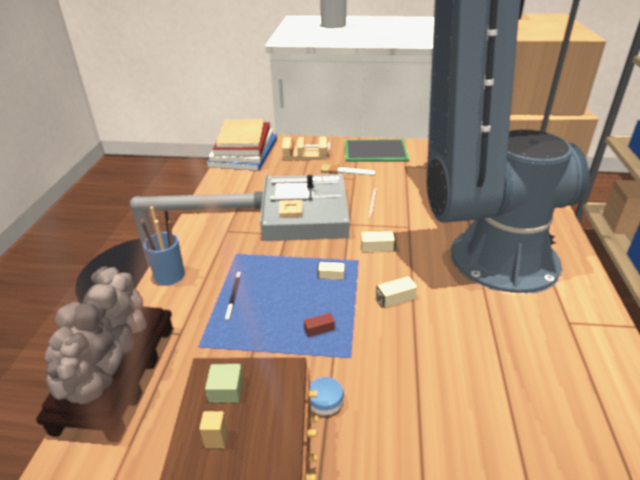

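Candidates in the top view are pale blocks at (293,252) on the mat, and (345,297) and (265,314) on the bench, both larger. The dark red blank is at (221,248). I choose (293,252): it's the smallest and lies on the mat. I'll check it in a close crop together with the box.

```bash
cat > m.py <<'E'
from h import *
np.set_printoptions(precision=4,suppress=True)
d=load('top');im=d['frame'];hsv=cv2.cvtColor(im,cv2.COLOR_RGB2HSV)
a=cv2.resize(im[225:280,265:320],(400,400),interpolation=cv2.INTER_CUBIC)
b=cv2.resize(im[150:275,340:470],(416,400),interpolation=cv2.INTER_CUBIC)
cv2.imwrite('pics/crop1.png',cv2.cvtColor(np.hstack([a,b])[:, :800],cv2.COLOR_RGB2BGR))
def cont(m,x0,y0,x1,y1,n=3):
    k=np.zeros_like(m);k[y0:y1,x0:x1]=m[y0:y1,x0:x1]
    cs,_=cv2.findContours(k,cv2.RETR_EXTERNAL,cv2.CHAIN_APPROX_NONE)
    return sorted(cs,key=cv2.contourArea)[::-1][:n]
H,S,V=cv2.split(hsv)
def rect(name,m,box,z):
    for c in cont(m,*box,1):
        P=np.array([onz(d,u,v,z)[:2] for u,v in c[:,0]],np.float32)
        (cx,cy),(w,h),t=cv2.minAreaRect(P)
        print(name,cv2.minAreaRect(c),'world',round(cx,4),round(cy,4),'size',round(w,4),round(h,4),'ang',round(t,2))
for nm,bx in (('seal',(275,230,310,275)),('b1',(330,270,360,320)),('b2',(245,290,285,335))):
    rect(nm,((H>15)&(H<45)&(V>150)&(S<110 if nm=='seal' else S<95)).astype(np.uint8)*255,bx,.033)
rect('seatblk',((H>10)&(H<30)&(S>70)&(V>120)).astype(np.uint8)*255,(357,178,394,218),.073)
rect('deck',((S<60)&(V>90)).astype(np.uint8)*255,(340,150,475,270),.055)
rect('knob',((V<60)).astype(np.uint8)*255,(415,200,432,222),.107)
rect('red',(((H<8)|(H>172))&(S>120)&(V>120)).astype(np.uint8)*255,(440,200,470,250),.056)
E
python3 m.py
```

```text
seal ((293.5, 251.5), (23.0, 11.0), 90.0) world 0.459 0.1142 size 0.061 0.0289 ang 0.95
b1 ((343.66156005859375, 295.7923278808594), (32.74517059326172, 16.00048065185547), 82.87498474121094) world 0.3446 -0.0177 size 0.0844 0.0413 ang 7.55
b2 ((264.7624816894531, 314.8511962890625), (32.88991928100586, 16.122509002685547), 64.53665161132812) world 0.2938 0.1852 size 0.0843 0.0411 ang 26.85
seatblk ((375.5699768066406, 197.49000549316406), (24.607316970825195, 25.314424514770508), 81.8698959350586) world 0.5963 -0.098 size 0.0649 0.0655 ang 8.18
deck ((405.6099853515625, 204.26998901367188), (107.90450286865234, 108.89444732666016), 81.8698959350586) world 0.5851 -0.1768 size 0.2861 0.2831 ang 8.13
knob ((423.50006103515625, 213.50003051757812), (8.485280990600586, 11.31370735168457), 45.0) world 0.5479 -0.2156 size 0.0212 0.029 ang 45.31
red ((453.0, 225.5), (1.0, 6.0), 90.0) world 0.5272 -0.2993 size 0.0026 0.0156 ang 0.46
```

View pics/crop1.png

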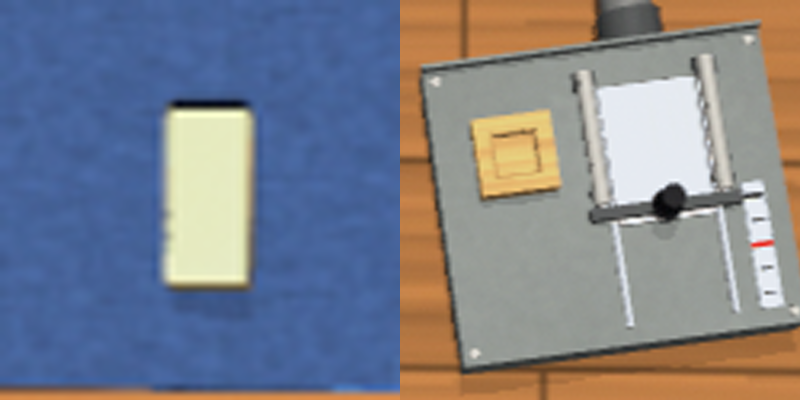

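The crop confirms it: the seal on the mat at (293,252) is the small one, with its black carved face pointing +x (up in the image). The box shows the seat at (376,197), the knob at (423,213) and the red mark at (453,225), with yaw about +8°. Next I'll refine these with the side view.

```bash
cat > m2.py <<'E'
from h import *
np.set_printoptions(precision=4,suppress=True)
d=load('top');im=d['frame'];s=load('side')
# front edge of deck
g=cv2.cvtColor(im,cv2.COLOR_RGB2GRAY).astype(float)
pts=[]
for u in range(372,440):
    v0=int(262-(u-363)*15/103.); col=g[v0-9:v0+8,u]; df=np.diff(col); 
    k=int(np.argmin(df)); pts.append(onz(d,u,v0-9+k+.5,.055)[:2])
pts=np.array(pts,np.float32);vx,vy,x,y=cv2.fitLine(pts,cv2.DIST_HUBER,0,.01,.01).ravel()
print('front edge x at y=-.1:',x+vx/vy*(-.1-y),'yaw',np.degrees(np.arctan(-vx/vy)))
def sub(d,box,f,z,name):
    x0,y0,x1,y1=box;c=cv2.resize(d['frame'][y0:y1,x0:x1],None,fx=8,fy=8,interpolation=cv2.INTER_CUBIC)
    h=cv2.cvtColor(c,cv2.COLOR_RGB2HSV).astype(int);m=f(h[...,0],h[...,1],h[...,2]).astype(np.uint8)*255
    cs,_=cv2.findContours(m,cv2.RETR_EXTERNAL,cv2.CHAIN_APPROX_NONE);k=max(cs,key=cv2.contourArea)[:,0]
    px=(k+.5)/8-.5+[x0,y0];P=np.array([onz(d,u,v,z)[:2] for u,v in px],np.float32)
    r=cv2.minAreaRect(P);print(name,np.array(r[0]),np.array(r[1]),r[2],'px',px.mean(0));return px
sub(d,(275,230,310,275),lambda H,S,V:(V>150)&(H<60),.033,'seal top')
sub(d,(357,178,394,218),lambda H,S,V:(H>10)&(H<30)&(S>75)&(V>100),.073,'seat top')
sub(s,(270,192,310,222),lambda H,S,V:(H>10)&(H<30)&(S>75)&(V>100),.073,'seat side')
sub(s,(312,255,350,285),lambda H,S,V:(V>130)&(H<60),.033,'seal side')
for p in ((.461,.114,.033),(.5963,-.098,.073),(.548,-.2156,.107)): print('side px',proj(s,p))
for n,q,b in(('top',d,(405,195,440,230)),('side',s,(300,170,325,205))):
    sub(q,b,lambda H,S,V:V<45,.107,'knob '+n)
E
python3 m2.py
python3 - <<'E'
import cv2
a=cv2.imread('pics/side1.png')[165:245,255:365];cv2.imwrite('pics/crop2.png',cv2.resize(a,(770,560),interpolation=cv2.INTER_CUBIC))
E
```

```text
front edge x at y=-.1: 0.43030182 yaw 8.030838
seal top [0.4586 0.1148] [0.0631 0.031 ] 0.4122071862220764 px [293.13   251.6245]
seat top [ 0.595 -0.098] [0.0674 0.0666] 8.360295295715332 px [375.5121 198.0644]
seat side [ 0.5855 -0.0625] [0.0691 0.0428] 27.01778221130371 px [291.3678 213.2145]
seal side [0.4576 0.1292] [0.068  0.0656] 0.004270261153578758 px [330.8351 270.2409]
side px [329.6445 266.1782]
side px [289.7269 206.5229]
side px [311.1464 176.8968]
knob top [ 0.5491 -0.2159] [0.0221 0.029 ] 42.984519958496094 px [423.8117 212.6505]
knob side [ 0.5486 -0.1867] [0.0092 0.0588] 8.326000213623047 px [309.5446 181.8139]
```

>>> carry_out(commands=[{"turn": -0.19, "dy": -1}, {"turn": -0.19, "dy": -1}, {"dy": -1}, {"dy": -1}, {"dy": -1}], grip_force=20)

```text
invalid input at $.commands[0]: expected keys dx, dy, dz, turn, fingers
```

```bash
python3 -c "
from h import *
print(arm.get_state())"
```

```text
{'time_s': 0.1, 'joint_pos': array([-1.30199278e+00,  2.13288235e-01, -3.49817094e-02,  1.32350243e+00,
        8.89396607e-06,  1.57079884e+00]), 'qvel': array([-0.00204989, -0.00252961,  0.00240046,  0.00032207, -0.00140342,
       -0.00058716]), 'joint_torque': array([-1.69556570e-03, -6.87245035e+01,  4.87809312e+01,  1.22745166e-02,
       -1.56980714e-04, -8.04065934e-06]), 'ee_pos': array([ 0.13272923, -0.48181929,  0.30348078]), 'eef_rot': array([ 9.90981720e-01,  1.33996243e-01, -6.09879065e-05, -4.84219971e-04]), 'contact_force': array([ 0.10524955, -0.09235663, -0.39558625]), 'ft_torque': array([-0.09583539, -0.02584083, -0.03066247]), 'grasp_force': 0.0, 'gripper_width': 0.9991715773603537}
```

View pics/crop2.png

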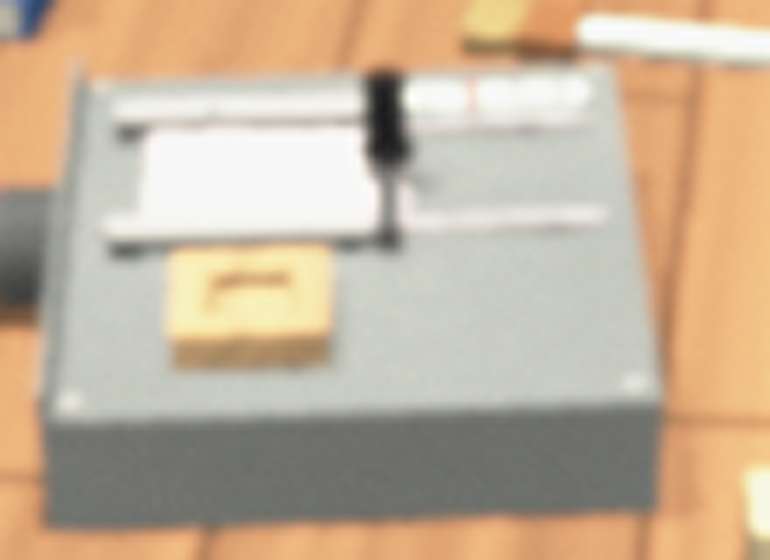

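>>> carry_out(commands=[{"dx": 0.9, "dy": -0.9, "dz": 0, "turn": 0, "fingers": 1}, {"dx": 0.9, "dy": -0.9, "dz": 0, "turn": 0, "fingers": 1}, {"dx": 0.9, "dy": -0.9, "dz": 0, "turn": 0, "fingers": 1}, {"dx": 0.9, "dy": -0.9, "dz": 0, "turn": 0, "fingers": 1}, {"dx": 0.9, "dy": -0.9, "dz": 0, "turn": 0, "fingers": 1}], grip_force=20)

```text
time_s: 0.6
ee_pos: [0.1959, -0.3703, 0.3036]
eef_rot: [0.991, 0.134, -0.0, -0.0]
contact_force: [0.1, -0.6, 0.7]
gripper_width: 0.999
grasp_force: 0.0
```

```bash
cat > st.py <<'E'
from h import *
import sys
from scipy.spatial.transform import Rotation as R
np.set_printoptions(precision=4,suppress=True)
s=arm.get_state();M=R.from_quat(s['eef_rot']).as_matrix()
print(s['time_s'],'q',s['joint_pos'],'p',s['ee_pos'],'yaw',np.degrees(np.arctan2(M[1,0],M[0,0])),'F',s['contact_force'],'w',s['gripper_width'],s['grasp_force'])
if len(sys.argv)>3:
    t=np.array(list(map(float,sys.argv[1:4])));print('units to go',M.T@(t-s['ee_pos'])/.02)
E
python3 st.py .4675 .1148 .2
```

```text
0.6 q [-1.0842  0.0471 -0.2272  1.2971  0.      1.7888] p [ 0.1959 -0.3703  0.3036] yaw 15.389220035076914 F [ 0.1404 -0.6329  0.7054] w 0.9991608717049413 0.0
units to go [ 19.5293 -19.7794   5.1911]
```

>>> carry_out(commands=[{"dx": 0, "dy": 0, "dz": 0.2, "turn": -0.19, "fingers": 1}, {"dx": 0, "dy": 0, "dz": 0.2, "turn": -0.19, "fingers": 1}, {"dx": 0, "dy": 0, "dz": 0.2, "turn": -0.19, "fingers": 1}, {"dx": 0, "dy": 0, "dz": 0.2, "turn": -0.19, "fingers": 1}, {"dx": 0, "dy": 0, "dz": 0.2, "turn": -0.19, "fingers": 1}])

```text
time_s: 1.1
ee_pos: [0.1956, -0.3712, 0.2835]
eef_rot: [0.872, 0.489, 0.0, -0.0]
contact_force: [0.8, 0.1, -0.6]
gripper_width: 1.001
grasp_force: 0.0
```

>>> carry_out(commands=[{"dx": 0, "dy": 0, "dz": 0.2, "turn": -0.19, "fingers": 1}, {"dx": 0, "dy": 0, "dz": 0.2, "turn": -0.19, "fingers": 1}, {"dx": 0, "dy": 0, "dz": 0.2, "turn": -0.19, "fingers": 1}, {"dx": 0, "dy": 0, "dz": 0.2, "turn": -0.19, "fingers": 1}, {"dx": 0, "dy": 0, "dz": 0.2, "turn": -0.19, "fingers": 1}])

```text
time_s: 1.6
ee_pos: [0.1956, -0.3712, 0.2635]
eef_rot: [0.634, 0.773, 0.0, -0.0]
contact_force: [0.4, 1.0, 0.6]
gripper_width: 0.996
grasp_force: 0.0
```

>>> carry_out(commands=[{"dx": 0, "dy": 0, "dz": 0.2, "turn": -0.19, "fingers": 1}, {"dx": 0, "dy": 0, "dz": 0.2, "turn": -0.19, "fingers": 1}, {"dx": 0, "dy": 0, "dz": 0.2, "turn": -0.19, "fingers": 1}, {"dx": 0, "dy": 0, "dz": 0.2, "turn": -0.19, "fingers": 1}, {"dx": 0, "dy": 0, "dz": 0.2, "turn": -0.19, "fingers": 1}])

```text
time_s: 2.1
ee_pos: [0.1956, -0.3712, 0.2435]
eef_rot: [0.309, 0.951, 0.0, -0.0]
contact_force: [-0.0, -0.1, 1.3]
gripper_width: 0.998
grasp_force: 0.0
```

>>> carry_out(commands=[{"dx": 0, "dy": 0, "dz": 0, "turn": -0.19, "fingers": 1}, {"dx": 0, "dy": 0, "dz": 0, "turn": -0.19, "fingers": 1}, {"dx": 0, "dy": 0, "dz": 0, "turn": -0.19, "fingers": 1}, {"dx": 0, "dy": 0, "dz": 0, "turn": -0.19, "fingers": 1}, {"dx": 0, "dy": 0, "dz": 0, "turn": 0, "fingers": 1}])

```text
time_s: 2.6
ee_pos: [0.1956, -0.3712, 0.2437]
eef_rot: [0.017, 1.0, 0.0, -0.0]
contact_force: [0.1, 0.8, -0.9]
gripper_width: 1.001
grasp_force: 0.0
```

```bash
python3 st.py .4675 .1148 .2
```

```text
2.6 q [-1.0859  0.0709 -0.3547  1.1457  0.     -1.0512] p [ 0.1956 -0.3712  0.2437] yaw 178.01152441192409 F [ 0.0733  0.7763 -0.9391] w 1.0012472020628262 0.0
units to go [-12.7455  24.7568   2.1937]
```

>>> carry_out(commands=[{"dx": -0.51, "dy": 0.99, "dz": 0, "turn": 0, "fingers": 1}, {"dx": -0.51, "dy": 0.99, "dz": 0, "turn": 0, "fingers": 1}, {"dx": -0.51, "dy": 0.99, "dz": 0, "turn": 0, "fingers": 1}, {"dx": -0.51, "dy": 0.99, "dz": 0, "turn": 0, "fingers": 1}, {"dx": -0.51, "dy": 0.99, "dz": 0, "turn": 0, "fingers": 1}])

```text
time_s: 3.1
ee_pos: [0.2506, -0.2735, 0.2438]
eef_rot: [0.022, 1.0, 0.0, -0.0]
contact_force: [-0.0, -0.2, 0.7]
gripper_width: 1.001
grasp_force: 0.0
```

>>> carry_out(commands=[{"dx": -0.51, "dy": 0.99, "dz": 0, "turn": 0, "fingers": 1}, {"dx": -0.51, "dy": 0.99, "dz": 0, "turn": 0, "fingers": 1}, {"dx": -0.51, "dy": 0.99, "dz": 0, "turn": 0, "fingers": 1}, {"dx": -0.51, "dy": 0.99, "dz": 0, "turn": 0, "fingers": 1}, {"dx": -0.51, "dy": 0.99, "dz": 0, "turn": 0, "fingers": 1}])

```text
time_s: 3.6
ee_pos: [0.3052, -0.1765, 0.2439]
eef_rot: [0.022, 1.0, 0.0, -0.0]
contact_force: [0.2, 0.0, 0.0]
gripper_width: 0.999
grasp_force: 0.0
```

>>> carry_out(commands=[{"dx": -0.51, "dy": 0.99, "dz": 0, "turn": 0, "fingers": 1}, {"dx": -0.51, "dy": 0.99, "dz": 0, "turn": 0, "fingers": 1}, {"dx": -0.51, "dy": 0.99, "dz": 0, "turn": 0, "fingers": 1}, {"dx": -0.51, "dy": 0.99, "dz": 0, "turn": 0, "fingers": 1}, {"dx": -0.51, "dy": 0.99, "dz": 0, "turn": 0, "fingers": 1}])

```text
time_s: 4.1
ee_pos: [0.3599, -0.0794, 0.2438]
eef_rot: [0.021, 1.0, -0.0, -0.0]
contact_force: [-1.1, 0.1, 0.5]
gripper_width: 0.999
grasp_force: 0.0
```

>>> carry_out(commands=[{"dx": -0.51, "dy": 0.99, "dz": 0, "turn": 0, "fingers": 1}, {"dx": -0.51, "dy": 0.99, "dz": 0, "turn": 0, "fingers": 1}, {"dx": -0.51, "dy": 0.99, "dz": 0, "turn": 0, "fingers": 1}, {"dx": -0.51, "dy": 0.99, "dz": 0, "turn": 0, "fingers": 1}, {"dx": -0.51, "dy": 0.99, "dz": 0, "turn": 0, "fingers": 1}])

```text
time_s: 4.6
ee_pos: [0.4146, 0.0176, 0.2438]
eef_rot: [0.021, 1.0, -0.0, -0.0]
contact_force: [-0.0, -0.1, -1.1]
gripper_width: 0.999
grasp_force: 0.0
```

>>> carry_out(commands=[{"dx": -0.51, "dy": 0.99, "dz": 0, "turn": 0, "fingers": 1}, {"dx": -0.51, "dy": 0.99, "dz": 0, "turn": 0, "fingers": 1}, {"dx": -0.51, "dy": 0.99, "dz": 0, "turn": 0, "fingers": 1}, {"dx": -0.51, "dy": 0.99, "dz": 0, "turn": 0, "fingers": 1}, {"dx": 0, "dy": 0, "dz": 0, "turn": -0.055, "fingers": 1}])

```text
time_s: 5.1
ee_pos: [0.4589, 0.0961, 0.2435]
eef_rot: [-0.001, 1.0, 0.0, -0.0]
contact_force: [-0.1, -0.7, 0.2]
gripper_width: 1.002
grasp_force: 0.0
```

```bash
python3 st.py .4675 .1148 .078
```

```text
5.1 q [ 0.2062  0.1699 -0.2412  1.1598  0.0004  0.2041] p [0.4589 0.0961 0.2435] yaw -179.87667930220803 F [-0.0541 -0.675   0.1945] w 1.0017531702774145 0.0
units to go [-0.4312  0.9311  8.2768]
```

>>> carry_out(commands=[{"dx": -0.43, "dy": 0.93, "dz": 0.5, "turn": 0, "fingers": 1}, {"dx": 0, "dy": 0, "dz": 1, "turn": 0, "fingers": 1}, {"dx": 0, "dy": 0, "dz": 1, "turn": 0, "fingers": 1}, {"dx": 0, "dy": 0, "dz": 1, "turn": 0, "fingers": 1}, {"dx": 0, "dy": 0, "dz": 1, "turn": 0, "fingers": 1}])

```text
time_s: 5.6
ee_pos: [0.4664, 0.113, 0.153]
eef_rot: [-0.0, 1.0, -0.0, -0.0]
contact_force: [0.1, -0.1, 0.1]
gripper_width: 0.999
grasp_force: 0.0
```

>>> carry_out(commands=[{"dx": 0, "dy": 0, "dz": 1, "turn": 0, "fingers": 1}, {"dx": 0, "dy": 0, "dz": 1, "turn": 0, "fingers": 1}, {"dx": 0, "dy": 0, "dz": 1, "turn": 0, "fingers": 1}, {"dx": 0, "dy": 0, "dz": 0.7, "turn": 0, "fingers": 1}, {"dx": 0, "dy": 0, "dz": 0, "turn": 0, "fingers": 1}])

```text
time_s: 6.1
ee_pos: [0.4654, 0.1127, 0.0783]
eef_rot: [-0.001, 1.0, -0.0, -0.002]
contact_force: [-0.2, -0.1, -0.3]
gripper_width: 0.998
grasp_force: 0.0
```

>>> carry_out(commands=[{"dx": 0, "dy": 0, "dz": 0, "turn": 0, "fingers": -1}, {"dx": 0, "dy": 0, "dz": 0, "turn": 0, "fingers": -1}, {"dx": 0, "dy": 0, "dz": 0, "turn": 0, "fingers": -1}, {"dx": 0, "dy": 0, "dz": 0, "turn": 0, "fingers": -1}, {"dx": 0, "dy": 0, "dz": 0, "turn": 0, "fingers": -1}], grip_force=20)

```text
time_s: 6.6
ee_pos: [0.467, 0.1131, 0.0806]
eef_rot: [-0.003, 1.0, 0.0, 0.001]
contact_force: [-1.7, 0.9, 6.9]
gripper_width: 0.348
grasp_force: 22.3
```

>>> carry_out(commands=[{"dx": 0, "dy": 0, "dz": 0, "turn": 0, "fingers": -1}, {"dx": 0, "dy": 0, "dz": 0, "turn": 0, "fingers": -1}, {"dx": 0, "dy": 0, "dz": 0, "turn": 0, "fingers": -1}, {"dx": 0, "dy": 0, "dz": 0, "turn": 0, "fingers": -1}])

```text
time_s: 7.0
ee_pos: [0.467, 0.1131, 0.0806]
eef_rot: [-0.003, 1.0, 0.0, 0.001]
contact_force: [-1.3, 0.5, 7.4]
gripper_width: 0.346
grasp_force: 22.3
```

```bash
python3 st.py .4675 .1148 .078
```

```text
7.0 q [ 0.2376  0.3374 -0.4722  0.76    0.0001  0.2322] p [0.467  0.1131 0.0806] yaw -179.69492308484016 F [-1.2654  0.5455  7.3707] w 0.34606154615886364 22.270688116550446
units to go [-0.0256  0.0845  0.1276]
```

>>> carry_out(commands=[{"dx": 0, "dy": 0, "dz": -0.5, "turn": 0, "fingers": -1}, {"dx": 0, "dy": 0, "dz": -1, "turn": 0, "fingers": -1}, {"dx": 0, "dy": 0, "dz": -1, "turn": 0, "fingers": -1}, {"dx": 0, "dy": 0, "dz": -1, "turn": 0, "fingers": -1}, {"dx": 0, "dy": 0, "dz": -1, "turn": -0.173, "fingers": -1}])

```text
time_s: 7.5
ee_pos: [0.4665, 0.1129, 0.1715]
eef_rot: [-0.071, 0.997, -0.0, 0.0]
contact_force: [0.6, -0.5, -1.6]
gripper_width: 0.347
grasp_force: 21.2
```

```bash
python3 st.py .408 -.103 .17
python3 - <<'E'
from h import *
a=grab('side')['frame'][190:310,270:400];b=grab('top')['frame'][190:310,240:370]
c=np.hstack([cv2.resize(x,(400,370),interpolation=cv2.INTER_CUBIC) for x in(a,b)])
cv2.imwrite('pics/lift.png',c[...,::-1])
E
```

```text
7.5 q [ 0.2376  0.2396 -0.3445  0.9864 -0.0001  0.0959] p [0.4665 0.1129 0.1715] yaw -171.88406620246437 F [ 0.6016 -0.5416 -1.5797] w 0.3467165964570921 21.247073113918304
units to go [  4.4182 -10.2755   0.0731]
```

View pics/lift.png

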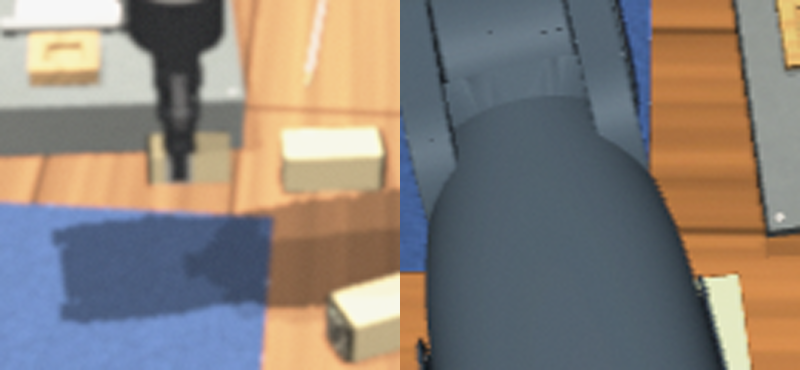

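The side view shows the seal held level. The finger is at crop (178,150), with the carved end 30 px to its left and the butt 54 px to its right, as planned. I'll pivot it upright against the box's fixed front edge.

>>> carry_out(commands=[{"dx": 0.4, "dy": -0.934, "dz": 0, "turn": 0, "fingers": -1}, {"dx": 0.4, "dy": -0.934, "dz": 0, "turn": 0, "fingers": -1}, {"dx": 0.4, "dy": -0.934, "dz": 0, "turn": 0, "fingers": -1}, {"dx": 0.4, "dy": -0.934, "dz": 0, "turn": 0, "fingers": -1}, {"dx": 0.4, "dy": -0.934, "dz": 0, "turn": 0, "fingers": -1}])

```text
time_s: 8.1
ee_pos: [0.4395, 0.0141, 0.1695]
eef_rot: [-0.069, 0.998, -0.0, -0.0]
contact_force: [-0.1, 0.4, -1.4]
gripper_width: 0.349
grasp_force: 21.2
```

>>> carry_out(commands=[{"dx": 0.4, "dy": -0.934, "dz": 0, "turn": 0, "fingers": -1}, {"dx": 0.4, "dy": -0.934, "dz": 0, "turn": 0, "fingers": -1}, {"dx": 0.4, "dy": -0.934, "dz": 0, "turn": 0, "fingers": -1}, {"dx": 0.4, "dy": -0.934, "dz": 0, "turn": 0, "fingers": -1}, {"dx": 0.4, "dy": -0.934, "dz": 0, "turn": 0, "fingers": -1}])

```text
time_s: 8.6
ee_pos: [0.4131, -0.084, 0.1695]
eef_rot: [-0.069, 0.998, 0.0, -0.0]
contact_force: [0.3, -0.2, -1.5]
gripper_width: 0.345
grasp_force: 21.2
```

>>> carry_out(commands=[{"dx": 0.4, "dy": -0.934, "dz": 0, "turn": 0, "fingers": -1}, {"dx": 0, "dy": 0, "dz": 0, "turn": 0, "fingers": -1}])

```text
time_s: 8.8
ee_pos: [0.4076, -0.1044, 0.1695]
eef_rot: [-0.068, 0.998, -0.0, -0.0]
contact_force: [0.1, -0.4, -1.9]
gripper_width: 0.349
grasp_force: 21.2
```

```bash
python3 st.py .408 -.103 .14
python3 - <<'E'
from h import *
a=grab('side')['frame'][120:260,250:410]
cv2.imwrite('pics/edge.png',cv2.resize(a,(800,700-100),interpolation=cv2.INTER_CUBIC)[...,::-1])
E
```

```text
8.8 q [-0.2503  0.1281 -0.4889  0.9545 -0.0005 -0.3867] p [ 0.4076 -0.1044  0.1695] yaw -172.18611784845046 F [ 0.1409 -0.4485 -1.9057] w 0.3486326507562684 21.19558274745941
units to go [-0.0283  0.0647  1.4746]
```

View pics/edge.png

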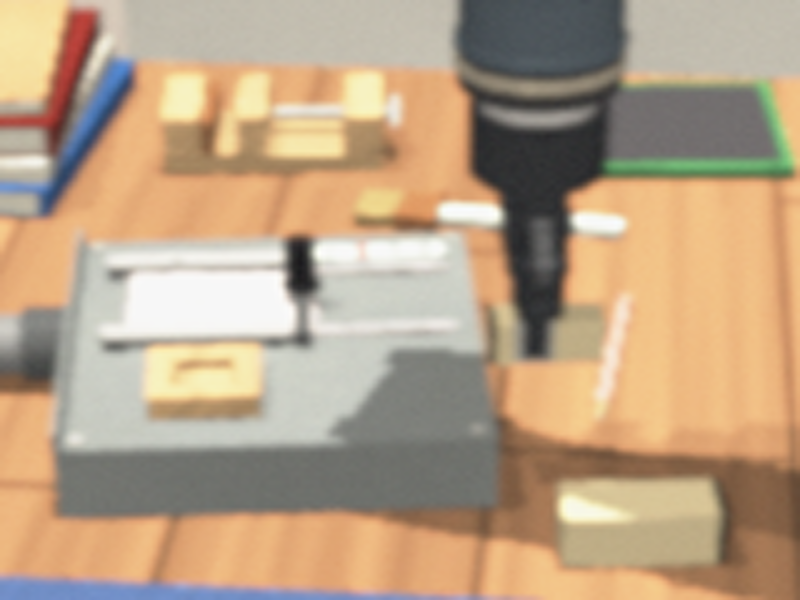

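```bash
python3 - <<'E'
from h import *
s=load('side');t=load('top')
A=onz(s,343.6,174.8,.055);B=onz(s,349.4,222.7,.055);print(A,B,'x at -.1',A[0]+(B[0]-A[0])*(-.1-A[1])/(B[1]-A[1]))
print([onz(t,*p,.055) for p in((363,262),(465,249),(365,265))])
print(proj(s,(.4076,-.1044,.1155)), 'pads seen ~',250+537/5)
for x in (.43,.45): print(proj(t,(x,-.1,.055)))
im=t
E
python3 - <<'E'
import cv2
a=cv2.imread('pics/top1.png');print(a[252:272,390].tolist())
E
```

```text
[ 0.45797777 -0.33139696  0.055     ] [ 0.42158074 -0.05599088  0.055     ] x at -.1 0.4273968849999939
[array([ 0.43017031, -0.06655179,  0.055     ]), array([ 0.46611248, -0.32889511,  0.055     ]), array([ 0.42246297, -0.07168195,  0.055     ])]
[355.82243934 195.38140996] pads seen ~ 357.4
[376.02827928 262.17799616]
[375.99975028 254.45747922]
[[152, 156, 151], [151, 155, 150], [150, 155, 150], [149, 155, 149], [147, 153, 149], [147, 153, 148], [148, 153, 148], [149, 154, 149], [126, 130, 126], [56, 57, 54], [53, 54, 53], [58, 99, 150], [47, 83, 123], [35, 65, 98], [52, 92, 138], [65, 117, 176], [63, 113, 172], [62, 110, 168], [70, 125, 189], [69, 125, 189]]
```

>>> carry_out(commands=[{"dx": 0, "dy": 0, "dz": 0.85, "turn": 0, "fingers": -1}, {"dx": 0, "dy": 0, "dz": 0.85, "turn": 0, "fingers": -1}, {"dx": 0, "dy": 0, "dz": 0.15, "turn": 0, "fingers": -1}, {"dx": 0, "dy": 0, "dz": 0.15, "turn": 0, "fingers": -1}, {"dx": 0, "dy": 0, "dz": 0.15, "turn": 0, "fingers": -1}])

```text
time_s: 9.35
ee_pos: [0.4077, -0.1023, 0.1273]
eef_rot: [-0.07, 0.998, 0.0, -0.001]
contact_force: [-12.9, 0.6, 20.5]
gripper_width: 0.35
grasp_force: 25.7
```

```bash
python3 st.py
```

```text
9.35 q [-0.2457  0.1728 -0.5559  0.8437 -0.0005 -0.3862] p [ 0.4077 -0.1023  0.1273] yaw -171.94566323794507 F [-12.9064   0.6484  20.5271] w 0.3500670259229477 25.668233335018158
```

>>> carry_out(commands=[{"dx": 0, "dy": 0, "dz": 0.15, "turn": 0, "fingers": -1}, {"dx": 0, "dy": 0, "dz": 0.15, "turn": 0, "fingers": -1}, {"dx": 0, "dy": 0, "dz": 0.15, "turn": 0, "fingers": -1}, {"dx": 0, "dy": 0, "dz": 0, "turn": 0, "fingers": -1}])

```text
time_s: 9.75
ee_pos: [0.4078, -0.1023, 0.1183]
eef_rot: [-0.07, 0.998, 0.0, -0.001]
contact_force: [-9.5, -0.2, 11.9]
gripper_width: 0.349
grasp_force: 29.9
```

```bash
python3 st.py .408 -.103 .14
python3 - <<'E'
from h import *
a=grab('side')['frame'][150:250,310:400]
cv2.imwrite('pics/piv.png',cv2.resize(a,(540,600),interpolation=cv2.INTER_CUBIC)[...,::-1])
E
```

```text
9.75 q [-0.2456  0.1837 -0.5692  0.8193 -0.0003 -0.3862] p [ 0.4078 -0.1023  0.1183] yaw -171.9459555961381 F [-9.5356 -0.2163 11.852 ] w 0.34891256114113955 29.89467680454254
units to go [-0.0055 -0.0356 -1.0874]
```

View pics/piv.png

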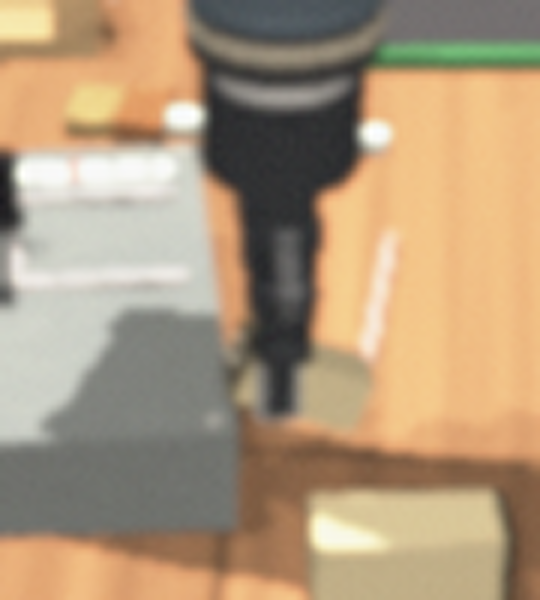

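The picture shows the seal tilting about 25°: the butt is lowered at (340,400) and the carved end raised at (240,350). The pivot works, so I'll continue.

>>> carry_out(commands=[{"dx": 0, "dy": 0, "dz": 0.15, "turn": 0, "fingers": -1}, {"dx": 0, "dy": 0, "dz": 0.15, "turn": 0, "fingers": -1}, {"dx": 0, "dy": 0, "dz": 0.15, "turn": 0, "fingers": -1}, {"dx": 0, "dy": 0, "dz": 0.15, "turn": 0, "fingers": -1}, {"dx": 0, "dy": 0, "dz": 0, "turn": 0, "fingers": -1}])

```text
time_s: 10.3
ee_pos: [0.4085, -0.1023, 0.1065]
eef_rot: [-0.07, 0.998, 0.0, -0.0]
contact_force: [-5.2, 0.8, 9.9]
gripper_width: 0.347
grasp_force: 34.4
```

```bash
python3 st.py
python3 - <<'E'
from h import *
a=grab('side')['frame'][150:250,310:400]
cv2.imwrite('pics/piv2.png',cv2.resize(a,(540,600),interpolation=cv2.INTER_CUBIC)[...,::-1])
E
```

```text
10.3 q [-0.2455  0.199  -0.5855  0.7864  0.0002 -0.3862] p [ 0.4085 -0.1023  0.1065] yaw -171.93599413826124 F [-5.1867  0.7549  9.9278] w 0.34696735937421525 34.39095854759216
```

View pics/piv2.png

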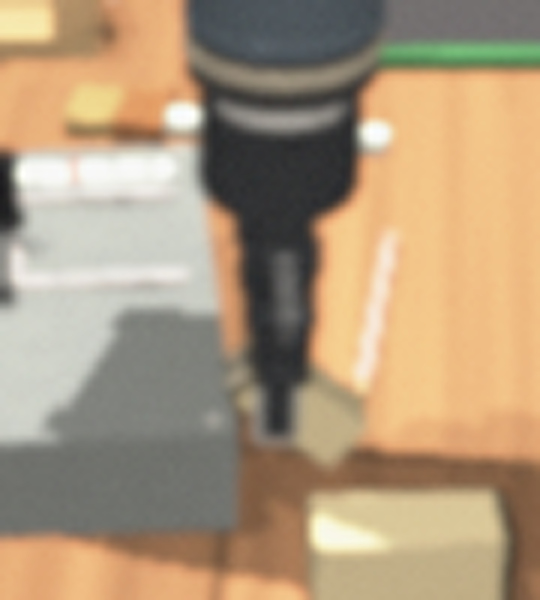

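The picture shows about 45° of tilt. I'll now push towards the box front so the wall squares the seal upright.

>>> carry_out(commands=[{"dx": -0.1, "dy": 0, "dz": -0.05, "turn": 0, "fingers": -1}, {"dx": -0.1, "dy": 0, "dz": -0.05, "turn": 0, "fingers": -1}, {"dx": -0.1, "dy": 0, "dz": 0, "turn": 0, "fingers": -1}, {"dx": -0.1, "dy": 0, "dz": 0, "turn": 0, "fingers": -1}])

```text
time_s: 10.75
ee_pos: [0.4113, -0.1014, 0.1069]
eef_rot: [-0.07, 0.998, -0.0, -0.005]
contact_force: [-44.6, -10.9, 23.5]
gripper_width: 0.346
grasp_force: 35.7
```

```bash
cat > tilt.py <<'E'
from h import *
s=grab('side');st=arm.get_state();u,v=proj(s,st['ee_pos']+[0,0,-.0575])
x0,y0=int(u)-32,int(v)-32;c=cv2.resize(s['frame'][y0:y0+64,x0:x0+64],None,fx=4,fy=4,interpolation=cv2.INTER_CUBIC)
h=cv2.cvtColor(c,cv2.COLOR_RGB2HSV).astype(int);m=((h[...,0]>17)&(h[...,0]<40)&(h[...,1]<115)&(h[...,1]>30)&(h[...,2]>95)).astype(np.uint8)*255
m=cv2.morphologyEx(m,cv2.MORPH_OPEN,np.ones((5,5)))
print('grip px',128+(u-int(u))*4)
for k in cv2.findContours(m,cv2.RETR_EXTERNAL,cv2.CHAIN_APPROX_NONE)[0]:
    if cv2.contourArea(k)>150: print('A',cv2.contourArea(k),cv2.boundingRect(k),np.round(cv2.minAreaRect(k)[1]),round(cv2.minAreaRect(k)[2],1),cv2.approxPolyDP(k,5,True)[:,0].tolist())
E
python3 st.py; python3 tilt.py
```

```text
10.75 q [-0.2394  0.2102 -0.5696  0.8012 -0.004  -0.379 ] p [ 0.4113 -0.1014  0.1069] yaw -171.99898818549192 F [-44.6317 -10.8515  23.4778] w 0.34583194623591745 35.67536652088165
grip px 131.71811895235783
A 5456.0 (161, 194, 95, 62) [61. 94.] 90.0 [[162, 201], [164, 255], [255, 255], [255, 195]]
A 280.5 (108, 122, 18, 20) [19. 17.] 90.0 [[113, 123], [108, 138], [123, 141], [125, 125]]
A 494.0 (233, 79, 16, 66) [15. 65.] 1.1 [[243, 79], [233, 112], [240, 117], [239, 143], [246, 144]]
A 3926.0 (147, 5, 54, 172) [ 50. 172.] 13.5 [[196, 5], [182, 14], [173, 98], [193, 127], [182, 129], [158, 114], [148, 133], [149, 164], [170, 176], [187, 168], [200, 129], [189, 104], [196, 94]]
```

>>> carry_out(commands=[{"dx": 0.2, "dy": 0, "dz": 0, "turn": 0, "fingers": -1}, {"dx": 0.4, "dy": 0, "dz": -0.3, "turn": 0, "fingers": -1}, {"dx": 0.4, "dy": 0, "dz": 0, "turn": 0, "fingers": -1}, {"dx": 0, "dy": 0, "dz": 0, "turn": 0, "fingers": -1}])

```text
time_s: 11.2
ee_pos: [0.3959, -0.1045, 0.1143]
eef_rot: [-0.07, 0.998, -0.0, 0.0]
contact_force: [-0.4, -0.3, -1.0]
gripper_width: 0.352
grasp_force: 33.0
```

```bash
python3 st.py; python3 tilt.py
python3 - <<'E'
from h import *
s=load('side');a=s['frame'][150:250,300:400]
cv2.imwrite('pics/piv3.png',cv2.resize(a,(600,600),interpolation=cv2.INTER_CUBIC)[...,::-1])
E
```

```text
11.2 q [-0.258   0.167  -0.6022  0.8012  0.0001 -0.3991] p [ 0.3959 -0.1045  0.1143] yaw -171.91614439161057 F [-0.4174 -0.3327 -0.9773] w 0.3520269238355251 32.96244978904724
grip px 128.98966972765015
A 5967.5 (138, 202, 118, 54) [ 53. 117.] 90.0 [[255, 202], [142, 206], [139, 255], [255, 255]]
A 160.5 (210, 128, 12, 29) [28. 11.] 87.3 [[216, 128], [210, 145], [219, 156]]
A 1963.5 (145, 113, 47, 64) [54. 48.] 42.3 [[156, 113], [146, 124], [146, 157], [170, 176], [191, 153], [190, 141], [180, 126]]
A 295.5 (105, 105, 17, 29) [30. 14.] 76.0 [[110, 105], [108, 126], [121, 133]]
```

View pics/piv3.png

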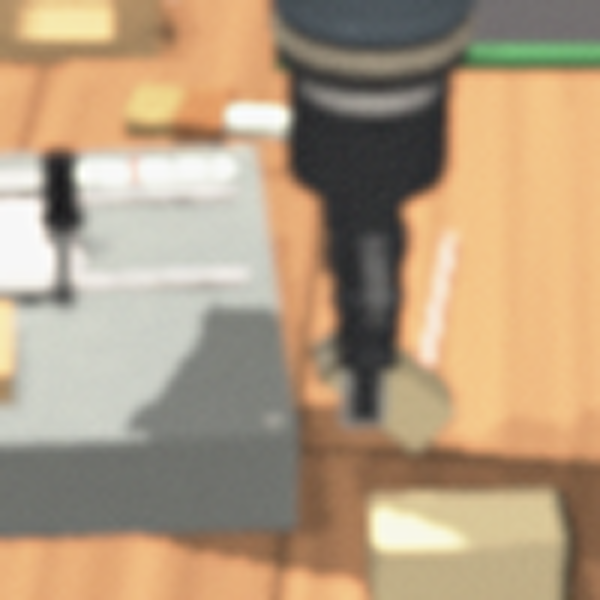

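The picture shows the seal at about 42° with no axial slip. The butt is too close to the bench to finish from here. I'll lay it flat on the clear bench and regrip nearer the butt for more leverage.

>>> carry_out(commands=[{"dx": 0.6, "dy": 0, "dz": 0, "turn": 0, "fingers": -1}, {"dx": 0.6, "dy": 0, "dz": 0.2, "turn": 0, "fingers": -1}, {"dx": 0, "dy": 0, "dz": 0.3, "turn": 0, "fingers": -1}, {"dx": 0, "dy": 0, "dz": 0.3, "turn": 0, "fingers": -1}, {"dx": 0, "dy": 0, "dz": 0.3, "turn": 0, "fingers": -1}])

```text
time_s: 11.75
ee_pos: [0.3735, -0.108, 0.0916]
eef_rot: [-0.071, 0.997, -0.0, 0.001]
contact_force: [7.5, 3.6, 28.7]
gripper_width: 0.347
grasp_force: 36.7
```

>>> carry_out(commands=[{"dx": 0, "dy": 0, "dz": 0.25, "turn": 0, "fingers": -1}, {"dx": 0, "dy": 0, "dz": 0.2, "turn": 0, "fingers": -1}, {"dx": 0, "dy": 0, "dz": 0, "turn": 0, "fingers": -1}])

```text
time_s: 12.05
ee_pos: [0.3766, -0.1082, 0.0841]
eef_rot: [-0.071, 0.997, -0.0, 0.004]
contact_force: [8.8, 2.2, 16.6]
gripper_width: 0.349
grasp_force: 35.5
```

```bash
python3 st.py; python3 tilt.py
```

```text
12.05 q [-0.281   0.1721 -0.6908  0.701   0.002  -0.4232] p [ 0.3766 -0.1082  0.0841] yaw -171.85080087542914 F [ 8.8457  2.1817 16.5613] w 0.34873193854688656 35.45012176036835
grip px 131.72474688491593
A 366.0 (105, 117, 20, 24) [23. 19.] 90.0 [[105, 117], [110, 136], [123, 140], [123, 119]]
A 12138.5 (112, 108, 137, 143) [142. 136.] 90.0 [[159, 108], [147, 131], [146, 155], [170, 168], [112, 178], [119, 248], [240, 249], [248, 206], [241, 174], [181, 171], [196, 147], [191, 126]]
A 496.5 (184, 60, 18, 50) [49. 17.] 82.9 [[192, 60], [184, 85], [191, 96], [187, 105], [198, 109], [201, 85], [198, 61]]
```

>>> carry_out(commands=[{"dx": 0, "dy": 0, "dz": 0, "turn": 0, "fingers": 0.2}, {"dx": 0, "dy": 0, "dz": 0, "turn": 0, "fingers": 0.2}, {"dx": 0, "dy": 0, "dz": 0, "turn": 0, "fingers": 0.2}, {"dx": 0, "dy": 0, "dz": -1, "turn": 0, "fingers": 0.2}, {"dx": 0, "dy": 0, "dz": -1, "turn": 0, "fingers": 0.2}])

```text
time_s: 12.6
ee_pos: [0.3722, -0.1078, 0.1229]
eef_rot: [-0.071, 0.997, 0.0, -0.001]
contact_force: [0.4, -0.4, -0.8]
gripper_width: 0.599
grasp_force: 0.0
```

>>> carry_out(commands=[{"dx": 0, "dy": 0, "dz": -1, "turn": 0, "fingers": 0.2}, {"dx": 0, "dy": 0, "dz": -1, "turn": 0, "fingers": 0.2}, {"dx": 0, "dy": 0, "dz": 0, "turn": 0, "fingers": 0.2}])

```text
time_s: 12.9
ee_pos: [0.3738, -0.1083, 0.1647]
eef_rot: [-0.071, 0.997, -0.001, 0.001]
contact_force: [1.5, -0.8, 0.2]
gripper_width: 0.601
grasp_force: 0.0
```

```bash
python3 st.py
cat > flat.py <<'E'
from h import *
s=grab('side');u,v=proj(s,(.372,-.107,.015));x0,y0=int(u)-30,int(v)-26
c=cv2.resize(s['frame'][y0:y0+52,x0:x0+60],None,fx=4,fy=4,interpolation=cv2.INTER_CUBIC)
h=cv2.cvtColor(c,cv2.COLOR_RGB2HSV).astype(int)
m=((h[...,0]>19)&(h[...,0]<42)&(h[...,1]<120)&(h[...,2]>90)).astype(np.uint8)*255
m=cv2.morphologyEx(m,cv2.MORPH_OPEN,np.ones((5,5)))
for k in cv2.findContours(m,cv2.RETR_EXTERNAL,cv2.CHAIN_APPROX_NONE)[0]:
    if cv2.contourArea(k)>300:
        q=cv2.approxPolyDP(k,6,True)[:,0];P=(q+.5)/4-.5+[x0,y0]
        print(cv2.contourArea(k),[(p.round(1).tolist(),onz(s,*p,.03)[:2].round(4).tolist(),onz(s,*p,0)[:2].round(4).tolist()) for p in P])
cv2.imwrite('pics/flat.png',cv2.resize(s['frame'][y0:y0+60,x0-10:x0+70],(800,600),interpolation=cv2.INTER_CUBIC)[...,::-1])
E
python3 flat.py
```

```text
12.9 q [-0.2819  0.0677 -0.5707  0.9295 -0.0001 -0.4234] p [ 0.3738 -0.1083  0.1647] yaw -171.89197547194013 F [ 1.4523 -0.8338  0.1672] w 0.6006600296490294 0.0
9128.0 [([361.4, 233.4], [0.3868, -0.0425], [0.3878, -0.085]), ([362.9, 250.4], [0.3793, 0.0359], [0.38, -0.0038]), ([392.9, 250.4], [0.2996, 0.029], [0.2974, -0.0109]), ([394.1, 238.9], [0.2959, -0.0239], [0.2936, -0.0657]), ([391.9, 232.1], [0.302, -0.0558], [0.2998, -0.0988])]
502.0 [([342.1, 216.9], [0.4468, -0.1217], [0.45, -0.1671]), ([343.6, 222.1], [0.4404, -0.0945], [0.4434, -0.139]), ([348.4, 222.1], [0.4267, -0.0957], [0.4292, -0.1402]), ([347.6, 217.1], [0.4306, -0.1217], [0.4332, -0.1671])]
3847.0 [([375.4, 219.6], [0.3494, -0.1152], [0.349, -0.1604]), ([370.1, 217.4], [0.3649, -0.1258], [0.3651, -0.1714]), ([370.1, 213.4], [0.3656, -0.1473], [0.3658, -0.1937]), ([367.9, 218.4], [0.3713, -0.12], [0.3717, -0.1654]), ([355.1, 218.9], [0.4082, -0.1143], [0.41, -0.1594]), ([355.4, 229.9], [0.4044, -0.0582], [0.4061, -0.1013]), ([375.1, 229.6], [0.3489, -0.0641], [0.3485, -0.1075])]
```

The seal lies flat, with side-view cream columns 355–375 giving butt x≈0.350 and carved end x≈0.414. The tool at x=0.374 is therefore about 24 mm from the butt, so I'll regrip here.

>>> carry_out(commands=[{"dx": 0, "dy": 0, "dz": 1, "turn": 0, "fingers": 0.2}, {"dx": 0, "dy": 0, "dz": 1, "turn": 0, "fingers": 0.2}, {"dx": 0, "dy": 0, "dz": 1, "turn": 0, "fingers": 0.2}, {"dx": 0, "dy": 0, "dz": 1, "turn": 0, "fingers": 0.2}, {"dx": 0, "dy": 0, "dz": 0.25, "turn": 0, "fingers": 0.2}])

```text
time_s: 13.45
ee_pos: [0.3711, -0.1075, 0.0756]
eef_rot: [-0.071, 0.997, 0.001, -0.002]
contact_force: [-0.3, -0.3, -0.7]
gripper_width: 0.603
grasp_force: 0.0
```

>>> carry_out(commands=[{"dx": 0, "dy": 0, "dz": 0, "turn": 0, "fingers": -1}, {"dx": 0, "dy": 0, "dz": 0, "turn": 0, "fingers": -1}, {"dx": 0, "dy": 0, "dz": 0, "turn": 0, "fingers": -1}, {"dx": 0, "dy": 0, "dz": 0, "turn": 0, "fingers": -1}, {"dx": 0, "dy": 0, "dz": 0, "turn": 0, "fingers": -1}], grip_force=20)

```text
time_s: 13.95
ee_pos: [0.373, -0.108, 0.0782]
eef_rot: [-0.071, 0.997, -0.0, 0.0]
contact_force: [-0.2, 0.2, -0.7]
gripper_width: 0.346
grasp_force: 21.9
```

>>> carry_out(commands=[{"dx": 0, "dy": 0, "dz": -1, "turn": 0, "fingers": -1}, {"dx": 0, "dy": 0, "dz": -1, "turn": 0, "fingers": -1}, {"dx": 0, "dy": 0, "dz": -1, "turn": 0, "fingers": -1}, {"dx": 0, "dy": 0, "dz": -0.3, "turn": 0, "fingers": -1}, {"dx": 0, "dy": 0, "dz": 0, "turn": 0, "fingers": -1}])

```text
time_s: 14.45
ee_pos: [0.3733, -0.1081, 0.1444]
eef_rot: [-0.071, 0.997, -0.0, 0.001]
contact_force: [-0.3, -0.5, -2.3]
gripper_width: 0.351
grasp_force: 22.0
```

```bash
python3 st.py .398 -.104 .142; python3 tilt.py; python3 -c "
from h import *
s=load('side');print(proj(s,(.43,-.1,.055)))"
```

```text
14.45 q [-0.2818  0.0896 -0.6046  0.875   0.     -0.4234] p [ 0.3733 -0.1081  0.1444] yaw -171.88995539128067 F [-0.2591 -0.5023 -2.2975] w 0.3509048734792983 22.02140897512436
units to go [-1.25    0.0281  0.1208]
grip px 131.6318489935352
A 1836.0 (105, 238, 133, 18) [ 17. 132.] 90.0 [[237, 252], [225, 238], [130, 240], [105, 249], [105, 255], [115, 249], [145, 255]]
A 303.5 (119, 166, 27, 19) [16. 27.] 77.0 [[145, 168], [119, 174], [131, 184]]
A 826.5 (146, 110, 24, 48) [23. 47.] 2.4 [[163, 110], [147, 124], [146, 153], [152, 157], [167, 154]]
A 2074.0 (81, 105, 45, 54) [53. 44.] 90.0 [[83, 110], [83, 156], [120, 157], [122, 107]]
[347.44577537 214.00400173]
```

>>> carry_out(commands=[{"dx": -0.7, "dy": 0, "dz": 0, "turn": 0, "fingers": -1}, {"dx": -0.65, "dy": 0, "dz": 0.3, "turn": 0, "fingers": -1}, {"dx": 0, "dy": 0, "dz": 0.3, "turn": 0, "fingers": -1}, {"dx": 0, "dy": 0, "dz": 0.2, "turn": 0, "fingers": -1}, {"dx": 0, "dy": 0, "dz": 0.2, "turn": 0, "fingers": -1}])

```text
time_s: 15.0
ee_pos: [0.3993, -0.1043, 0.123]
eef_rot: [-0.071, 0.997, -0.0, -0.001]
contact_force: [-8.1, -4.5, 11.8]
gripper_width: 0.344
grasp_force: 25.9
```

>>> carry_out(commands=[{"dx": 0, "dy": 0, "dz": 0.2, "turn": 0, "fingers": -1}, {"dx": 0, "dy": 0, "dz": 0.2, "turn": 0, "fingers": -1}, {"dx": 0, "dy": 0, "dz": 0.2, "turn": 0, "fingers": -1}, {"dx": 0, "dy": 0, "dz": 0, "turn": 0, "fingers": -1}])

```text
time_s: 15.4
ee_pos: [0.3989, -0.1043, 0.1108]
eef_rot: [-0.071, 0.998, -0.0, -0.001]
contact_force: [-4.3, -4.8, 4.2]
gripper_width: 0.346
grasp_force: 30.3
```

```bash
python3 st.py; python3 tilt.py
```

```text
15.4 q [-0.2551  0.1784 -0.5984  0.7958 -0.0013 -0.3964] p [ 0.3989 -0.1043  0.1108] yaw -171.9007060487922 F [-4.2548 -4.7507  4.1988] w 0.34594979097365663 30.274718105793
grip px 129.37838704008982
A 6223.0 (141, 198, 115, 58) [ 57. 114.] 90.0 [[255, 199], [146, 202], [143, 255], [255, 255]]
A 1035.0 (142, 119, 39, 48) [35. 49.] 7.4 [[179, 124], [170, 129], [161, 119], [147, 123], [142, 163], [157, 164]]
A 2059.5 (78, 87, 45, 61) [60. 44.] 90.0 [[98, 87], [85, 95], [98, 102], [93, 108], [78, 106], [78, 119], [86, 116], [79, 130], [90, 145], [120, 147], [120, 90]]
A 157.0 (166, 82, 11, 28) [27. 10.] 90.0 [[167, 82], [170, 109], [176, 93]]
```

>>> carry_out(commands=[{"dx": 0, "dy": 0, "dz": 0.2, "turn": 0, "fingers": -1}, {"dx": 0, "dy": 0, "dz": 0.2, "turn": 0, "fingers": -1}, {"dx": 0, "dy": 0, "dz": 0.2, "turn": 0, "fingers": -1}, {"dx": 0, "dy": 0, "dz": 0.1, "turn": 0, "fingers": -1}, {"dx": 0, "dy": 0, "dz": 0, "turn": 0, "fingers": -1}])

```text
time_s: 15.95
ee_pos: [0.399, -0.1041, 0.097]
eef_rot: [-0.071, 0.997, -0.0, -0.001]
contact_force: [-3.8, -1.2, 4.4]
gripper_width: 0.345
grasp_force: 33.7
```

>>> carry_out(commands=[{"dx": -0.12, "dy": 0, "dz": 0, "turn": 0, "fingers": -1}, {"dx": -0.12, "dy": 0, "dz": 0, "turn": 0, "fingers": -1}, {"dx": 0, "dy": 0, "dz": 0, "turn": 0, "fingers": -1}])

```text
time_s: 16.25
ee_pos: [0.4009, -0.1035, 0.0959]
eef_rot: [-0.07, 0.998, -0.0, -0.004]
contact_force: [-20.1, -7.6, 6.7]
gripper_width: 0.343
grasp_force: 33.9
```

```bash
python3 st.py; python3 tilt.py
```

```text
16.25 q [-0.2509  0.2055 -0.6098  0.7631 -0.003  -0.3919] p [ 0.4009 -0.1035  0.0959] yaw -171.92269415003304 F [-20.1046  -7.5907   6.717 ] w 0.3426767810794225 33.90901744365692
grip px 130.07428651736745
A 7700.5 (145, 182, 111, 74) [ 73. 110.] 90.0 [[146, 189], [150, 255], [255, 255], [255, 182]]
A 811.5 (135, 125, 34, 44) [30. 47.] 22.8 [[156, 125], [148, 127], [145, 156], [135, 158], [138, 168], [168, 157]]
A 1536.5 (87, 82, 38, 65) [66. 34.] 78.7 [[87, 90], [94, 128], [123, 146], [113, 82], [103, 86], [103, 97]]
A 570.0 (217, 68, 16, 62) [61. 15.] 90.0 [[230, 68], [224, 68], [219, 86], [226, 95], [217, 97], [221, 129], [229, 128]]
A 1068.5 (166, 19, 20, 107) [106.  19.] 90.0 [[171, 19], [166, 117], [178, 125], [185, 110], [174, 89], [180, 83], [179, 24]]
```

>>> carry_out(commands=[{"dx": -0.1, "dy": 0, "dz": 0, "turn": 0, "fingers": -1}, {"dx": -0.1, "dy": 0, "dz": 0, "turn": 0, "fingers": -1}, {"dx": 0, "dy": 0, "dz": 0, "turn": 0, "fingers": -1}])

```text
time_s: 16.6
ee_pos: [0.4035, -0.1027, 0.0953]
eef_rot: [-0.07, 0.998, 0.0, -0.005]
contact_force: [-25.9, -6.6, 3.9]
gripper_width: 0.348
grasp_force: 34.2
```

>>> carry_out(commands=[{"dx": -0.1, "dy": 0, "dz": 0, "turn": 0, "fingers": -1}, {"dx": 0, "dy": 0, "dz": 0, "turn": 0, "fingers": -1}])

```text
time_s: 16.8
ee_pos: [0.4046, -0.1024, 0.095]
eef_rot: [-0.07, 0.998, 0.0, -0.006]
contact_force: [-31.0, -8.9, 4.4]
gripper_width: 0.347
grasp_force: 34.9
```

```bash
python3 st.py; python3 tilt.py
```

```text
16.8 q [-0.2457  0.216  -0.599   0.7679 -0.0036 -0.3865] p [ 0.4046 -0.1024  0.095 ] yaw -171.93100919960509 F [-31.0186  -8.8987   4.438 ] w 0.3471524131828602 34.86932873725891
grip px 128.84233254410992
A 7802.5 (149, 178, 107, 78) [ 77. 106.] 90.0 [[255, 179], [152, 183], [155, 255], [255, 255]]
A 891.0 (133, 122, 39, 47) [33. 49.] 23.6 [[156, 122], [147, 125], [145, 153], [133, 157], [140, 168], [171, 153]]
A 1169.0 (91, 87, 33, 54) [57. 29.] 80.1 [[91, 87], [99, 129], [121, 140], [119, 100], [106, 87]]
A 642.0 (220, 60, 16, 65) [64. 15.] 88.4 [[229, 60], [220, 90], [223, 121], [234, 124]]
A 1540.0 (164, 12, 26, 110) [109.  25.] 85.7 [[182, 12], [170, 17], [164, 103], [170, 121], [189, 113], [177, 88], [186, 77], [180, 68]]
```

>>> carry_out(commands=[{"dx": 0, "dy": 0, "dz": 0.1, "turn": 0, "fingers": -1}, {"dx": -0.1, "dy": 0, "dz": 0.1, "turn": 0, "fingers": -1}, {"dx": -0.1, "dy": 0, "dz": 0, "turn": 0, "fingers": -1}, {"dx": 0, "dy": 0, "dz": 0, "turn": 0, "fingers": -1}])

```text
time_s: 17.25
ee_pos: [0.4091, -0.1018, 0.0911]
eef_rot: [-0.07, 0.998, 0.0, -0.006]
contact_force: [-26.4, -7.2, 0.6]
gripper_width: 0.345
grasp_force: 35.5
```

```bash
python3 st.py; python3 tilt.py
```

```text
17.25 q [-0.242   0.2283 -0.595   0.7587 -0.0031 -0.383 ] p [ 0.4091 -0.1018  0.0911] yaw -171.92494513507242 F [-26.4144  -7.2287   0.6336] w 0.3450942224254704 35.528109669685364
grip px 130.4102117127045
A 7534.0 (157, 175, 99, 81) [80. 98.] 90.0 [[159, 181], [165, 255], [255, 255], [255, 175]]
A 920.0 (134, 122, 39, 46) [40. 41.] 63.4 [[157, 122], [148, 124], [147, 152], [134, 157], [135, 166], [171, 156]]
A 778.0 (100, 83, 25, 50) [52. 20.] 79.4 [[100, 83], [108, 129], [122, 132], [115, 86]]
A 700.5 (224, 63, 22, 62) [20. 61.] 2.2 [[245, 63], [230, 67], [229, 84], [235, 87], [229, 94], [235, 98], [224, 112], [234, 112], [234, 124], [243, 123]]
A 1992.0 (168, 8, 30, 111) [110.  29.] 90.0 [[191, 8], [174, 27], [168, 96], [174, 118], [191, 117], [197, 109], [187, 83]]
```

>>> carry_out(commands=[{"dx": -0.1, "dy": 0, "dz": 0, "turn": 0, "fingers": -1}, {"dx": -0.1, "dy": 0, "dz": 0, "turn": 0, "fingers": -1}, {"dx": 0, "dy": 0, "dz": 0, "turn": 0, "fingers": -1}])

```text
time_s: 17.6
ee_pos: [0.4118, -0.1011, 0.0904]
eef_rot: [-0.07, 0.997, 0.0, -0.007]
contact_force: [-31.5, -7.7, -2.7]
gripper_width: 0.348
grasp_force: 35.0
```

>>> carry_out(commands=[{"dx": -0.1, "dy": 0, "dz": 0, "turn": 0, "fingers": -1}, {"dx": 0, "dy": 0, "dz": 0, "turn": 0, "fingers": -1}])

```text
time_s: 17.8
ee_pos: [0.4135, -0.1007, 0.0902]
eef_rot: [-0.07, 0.997, 0.001, -0.007]
contact_force: [-32.6, -7.1, -3.2]
gripper_width: 0.347
grasp_force: 33.9
```

```bash
python3 st.py; python3 tilt.py
```

```text
17.8 q [-0.237   0.2388 -0.5833  0.7632 -0.0034 -0.3778] p [ 0.4135 -0.1007  0.0902] yaw -171.9293270446573 F [-32.6007  -7.1299  -3.242 ] w 0.34706869031618753 33.88055384159088
grip px 128.25738649546065
A 7224.0 (161, 175, 95, 81) [80. 94.] 90.0 [[164, 179], [161, 207], [170, 255], [255, 255], [255, 175]]
A 1084.0 (129, 122, 44, 50) [44. 44.] 65.6 [[156, 122], [147, 125], [145, 154], [129, 160], [135, 171], [172, 159]]
A 427.0 (104, 82, 18, 47) [48. 13.] 76.0 [[105, 82], [109, 121], [119, 128], [118, 106]]
A 742.0 (225, 61, 25, 65) [21. 64.] 3.1 [[249, 61], [237, 64], [237, 110], [225, 116], [246, 125]]
A 2197.0 (170, 0, 32, 120) [119.  31.] 90.0 [[195, 0], [181, 11], [170, 110], [181, 119], [201, 110], [189, 85], [195, 76]]
```

Run:
```python
from h import *
s=load('side');y=np.radians(8.1);X=np.array([np.cos(y),np.sin(y),0]);Z=np.array([0,0,1.]);Y=np.cross(Z,X)
p=np.array([.405,-.085,.03])
for a in (60,70,75,80,85,90):
    t=np.radians(a);ax=X*np.cos(t)+Z*np.sin(t);n=X*np.sin(t)-Z*np.cos(t)
    f=lambda v:(lambda q:round(float(np.degrees(np.arctan2(-q[1],q[0]))),1))(proj(s,p+v*.03)-proj(s,p-v*.03))
    print(a,'axis img ang',f(ax),'butt edge ang',f(n))
g=proj(s,[.4135,-.1007,.0902-.0575]);print(g)
# corners if upright, butt 24 below pivot, axis offset +5
c=np.array([.4135,-.1007,.0327])
for dx in(-10,20):
  for dz in(-24,42): print(dx,dz,(proj(s,c+X*dx/1e3+Y*.015+Z*dz/1e3)-g.astype(int)+32)*4)
```

```text
60 axis img ang 124.4 butt edge ang -153.2
70 axis img ang 112.7 butt edge ang -161.7
75 axis img ang 106.6 butt edge ang -165.8
80 axis img ang 100.6 butt edge ang -169.9
85 axis img ang 94.5 butt edge ang -174.0
90 axis img ang 88.4 butt edge ang -178.1
[353.05506953 220.5984774 ]
-10 -24 [143.06880338 169.00336706]
-10 42 [145.32912919  92.21973448]
20 -24 [101.73375732 170.36035589]
20 42 [102.86209104  93.57924077]
```

>>> carry_out(commands=[{"dx": -0.1, "dy": 0, "dz": 0, "turn": 0, "fingers": -1}, {"dx": -0.1, "dy": 0, "dz": 0, "turn": 0, "fingers": -1}, {"dx": 0, "dy": 0, "dz": 0, "turn": 0, "fingers": -1}])

```text
time_s: 18.15
ee_pos: [0.4175, -0.1, 0.0901]
eef_rot: [-0.07, 0.997, 0.001, -0.007]
contact_force: [-30.5, -4.7, -7.9]
gripper_width: 0.35
grasp_force: 33.6
```

>>> carry_out(commands=[{"dx": -0.1, "dy": 0, "dz": 0, "turn": 0, "fingers": -1}, {"dx": 0, "dy": 0, "dz": 0, "turn": 0, "fingers": -1}])

```text
time_s: 18.35
ee_pos: [0.4184, -0.0999, 0.09]
eef_rot: [-0.07, 0.997, 0.001, -0.008]
contact_force: [-38.2, -8.2, -1.3]
gripper_width: 0.344
grasp_force: 40.9
```

```bash
python3 st.py; python3 tilt.py
```

```text
18.35 q [-0.2321  0.2487 -0.5705  0.768  -0.0039 -0.3729] p [ 0.4184 -0.0999  0.09  ] yaw -171.92720000202124 F [-38.2258  -8.2042  -1.2974] w 0.3438060337314971 40.88067339733243
grip px 129.34364045735379
A 6604.0 (169, 175, 87, 81) [80. 86.] 90.0 [[171, 180], [177, 255], [255, 255], [255, 176]]
A 1253.5 (134, 117, 40, 57) [56. 39.] 90.0 [[159, 117], [146, 127], [146, 156], [134, 160], [138, 173], [172, 164]]
A 886.0 (239, 57, 17, 72) [71. 16.] 90.0 [[245, 57], [239, 108], [243, 124], [254, 128], [255, 60]]
A 2446.5 (178, 0, 32, 137) [136.  31.] 87.2 [[204, 0], [192, 0], [178, 88], [179, 112], [191, 136], [209, 110], [198, 81], [205, 72]]
```

>>> carry_out(commands=[{"dx": 0.3, "dy": 0, "dz": 0, "turn": 0, "fingers": -1}, {"dx": 0.35, "dy": 0, "dz": 0, "turn": 0, "fingers": -1}, {"dx": 0, "dy": 0, "dz": 0.15, "turn": 0, "fingers": -1}, {"dx": 0, "dy": 0, "dz": 0.1, "turn": 0, "fingers": -1}, {"dx": 0, "dy": 0, "dz": 0, "turn": 0, "fingers": -1}])

```text
time_s: 18.9
ee_pos: [0.4135, -0.1022, 0.0886]
eef_rot: [-0.071, 0.997, 0.0, 0.0]
contact_force: [-0.5, -0.6, -1.8]
gripper_width: 0.347
grasp_force: 34.3
```

```bash
python3 st.py; python3 tilt.py
```

```text
18.9 q [-0.2422  0.2316 -0.598   0.741   0.0001 -0.3839] p [ 0.4135 -0.1022  0.0886] yaw -171.88196723117173 F [-0.5344 -0.6459 -1.8274] w 0.34715753602036115 34.26916837692261
grip px 128.2766012339232
A 7218.0 (161, 175, 95, 81) [80. 94.] 90.0 [[162, 182], [170, 255], [255, 255], [255, 176]]
A 1191.5 (132, 117, 38, 57) [56. 37.] 90.0 [[156, 117], [144, 129], [145, 149], [132, 159], [133, 173], [169, 164]]
A 729.0 (231, 57, 19, 68) [67. 18.] 90.0 [[241, 57], [231, 92], [239, 106], [234, 116], [246, 124], [241, 100], [249, 94], [249, 62]]
A 2181.5 (169, 6, 33, 112) [111.  32.] 86.3 [[194, 6], [176, 23], [172, 116], [195, 117], [201, 110], [189, 82]]
```

>>> carry_out(commands=[{"dx": 0, "dy": 0, "dz": 0.15, "turn": 0, "fingers": -1}, {"dx": 0, "dy": 0, "dz": 0.1, "turn": 0, "fingers": -1}, {"dx": 0, "dy": 0, "dz": 0, "turn": 0, "fingers": -1}])

```text
time_s: 19.25
ee_pos: [0.4148, -0.1022, 0.0854]
eef_rot: [-0.071, 0.997, -0.0, 0.002]
contact_force: [-3.6, 4.8, 31.2]
gripper_width: 0.347
grasp_force: 37.2
```

```bash
python3 st.py; python3 tilt.py|sed -n 3p
```

```text
19.25 q [-0.2421  0.2362 -0.6023  0.7288  0.001  -0.384 ] p [ 0.4148 -0.1022  0.0854] yaw -171.8699169914123 F [-3.6303  4.811  31.1879] w 0.34700986436413467 37.21626341342926
A 1256.5 (132, 112, 43, 59) [55. 44.] 76.0 [[158, 112], [147, 127], [145, 156], [132, 158], [136, 170], [174, 161]]
```

>>> carry_out(commands=[{"dx": 0, "dy": 0, "dz": 0, "turn": 0, "fingers": -0.1}, {"dx": 0, "dy": 0, "dz": 0, "turn": 0, "fingers": 0.2}, {"dx": 0, "dy": 0, "dz": 0, "turn": 0, "fingers": 0.2}, {"dx": 0, "dy": 0, "dz": 0, "turn": 0, "fingers": 0.2}, {"dx": 0, "dy": 0, "dz": -0.5, "turn": 0, "fingers": 0.2}])

```text
time_s: 19.8
ee_pos: [0.4125, -0.102, 0.0934]
eef_rot: [-0.071, 0.997, 0.0, -0.001]
contact_force: [-0.7, -0.1, 0.4]
gripper_width: 0.604
grasp_force: 0.0
```

>>> carry_out(commands=[{"dx": 0, "dy": 0, "dz": -1, "turn": 0, "fingers": 0.2}, {"dx": 0, "dy": 0, "dz": -1, "turn": 0, "fingers": 0.2}, {"dx": 0, "dy": 0, "dz": -1, "turn": 0, "fingers": 0.2}, {"dx": 0, "dy": 0, "dz": 0, "turn": 0, "fingers": 0.2}])

```text
time_s: 20.2
ee_pos: [0.4145, -0.1025, 0.1567]
eef_rot: [-0.071, 0.997, -0.001, 0.002]
contact_force: [0.5, -1.0, -0.8]
gripper_width: 0.598
grasp_force: 0.0
```

```bash
python3 st.py
python3 - <<'E'
from h import *
s=grab('side');y=np.radians(8.1);X=np.array([np.cos(y),np.sin(y),0]);Y=np.array([-X[1],X[0],0]);c=np.array([.4085,-.102,0])
for dx in(-15,15):
  for z in(0,.066): print(dx,z,proj(s,c+X*dx/1e3+Y*.015+[0,0,z]))
x0,y0=325,180
C=cv2.resize(s['frame'][y0:y0+64,x0:x0+64],None,fx=4,fy=4,interpolation=cv2.INTER_CUBIC);h=cv2.cvtColor(C,cv2.COLOR_RGB2HSV).astype(int)
m=((h[...,0]>17)&(h[...,0]<42)&(h[...,1]<120)&(h[...,1]>30)&(h[...,2]>90)).astype(np.uint8)*255
m=cv2.morphologyEx(m,cv2.MORPH_OPEN,np.ones((5,5)))
for k in cv2.findContours(m,cv2.RETR_EXTERNAL,cv2.CHAIN_APPROX_NONE)[0]:
    if cv2.contourArea(k)>300: print((cv2.approxPolyDP(k,5,True)[:,0]/4+[x0,y0]).round(1).tolist())
cv2.imwrite('pics/up.png',cv2.resize(s['frame'][160:260,300:420],(720,600),interpolation=cv2.INTER_CUBIC)[...,::-1])
E
```

```text
20.2 q [-0.2425  0.1491 -0.4998  0.9179 -0.     -0.384 ] p [ 0.4145 -0.1025  0.1567] yaw -171.89320315922998 F [ 0.5348 -1.0013 -0.8308] w 0.5982132444337119 0.0
-15 0 [360.15217497 232.47550998]
-15 0.066 [360.80731488 213.4186083 ]
15 0 [349.86094704 232.81438356]
15 0.066 [350.23544546 213.758161  ]
[[355.5, 210.2], [353.8, 230.5], [362.5, 232.2], [361.8, 243.8], [388.8, 243.8], [388.8, 231.5], [363.5, 231.8], [362.8, 209.8]]
[[369.2, 182.5], [366.5, 188.0], [365.5, 200.2], [367.0, 217.2], [371.2, 215.0], [368.0, 209.5], [369.5, 206.8]]
```

The contour shows the seal standing upright in front of the box: cream columns 354–363, rows 210–231. I'll regrip it about 42 mm above its butt.

>>> carry_out(commands=[{"dx": 0.5, "dy": 0, "dz": 0, "turn": 0, "fingers": 0.2}, {"dx": 0, "dy": 0, "dz": 0.9, "turn": 0, "fingers": 0.2}, {"dx": 0, "dy": 0, "dz": 0.9, "turn": 0, "fingers": 0.2}, {"dx": 0, "dy": 0, "dz": 0.9, "turn": 0, "fingers": 0.2}, {"dx": 0, "dy": 0, "dz": 0, "turn": 0, "fingers": 0.2}])

```text
time_s: 20.75
ee_pos: [0.4009, -0.1032, 0.0977]
eef_rot: [-0.071, 0.997, 0.001, -0.002]
contact_force: [-0.3, -0.1, -0.3]
gripper_width: 0.602
grasp_force: 0.0
```

>>> carry_out(commands=[{"dx": 0, "dy": 0, "dz": 0, "turn": 0, "fingers": -1}, {"dx": 0, "dy": 0, "dz": 0, "turn": 0, "fingers": -1}, {"dx": 0, "dy": 0, "dz": 0, "turn": 0, "fingers": -1}, {"dx": 0, "dy": 0, "dz": 0, "turn": 0, "fingers": -1}], grip_force=40)

```text
time_s: 21.15
ee_pos: [0.4036, -0.1037, 0.1004]
eef_rot: [-0.071, 0.997, -0.0, 0.0]
contact_force: [-1.4, 0.1, 3.3]
gripper_width: 0.349
grasp_force: 40.2
```

>>> carry_out(commands=[{"dx": 0, "dy": 0, "dz": -1, "turn": 0, "fingers": -1}, {"dx": 0, "dy": 0, "dz": -1, "turn": 0, "fingers": -1}, {"dx": 0, "dy": 0, "dz": -1, "turn": 0, "fingers": -1}, {"dx": 0, "dy": 0, "dz": -1, "turn": 0, "fingers": -1}, {"dx": 0, "dy": 0, "dz": 0, "turn": 0, "fingers": -1}])

```text
time_s: 21.65
ee_pos: [0.4045, -0.1039, 0.1821]
eef_rot: [-0.071, 0.997, -0.001, 0.002]
contact_force: [-0.0, -0.2, -1.9]
gripper_width: 0.347
grasp_force: 40.0
```

```bash
python3 st.py .595 -.098 .185
```

```text
21.65 q [-0.2514  0.1069 -0.4784  0.9816  0.     -0.393 ] p [ 0.4045 -0.1039  0.1821] yaw -171.8840951347363 F [-0.0296 -0.1747 -1.911 ] w 0.34685454529829157 39.981059432029724
units to go [-9.4725 -1.0537 -0.1076]
```

>>> carry_out(commands=[{"dx": -0.95, "dy": -0.1, "dz": -0.04, "turn": 0, "fingers": -1}, {"dx": -0.95, "dy": -0.1, "dz": -0.04, "turn": 0, "fingers": -1}, {"dx": -0.95, "dy": -0.1, "dz": -0.04, "turn": 0, "fingers": -1}, {"dx": -0.95, "dy": -0.1, "dz": -0.04, "turn": 0, "fingers": -1}, {"dx": -0.95, "dy": -0.1, "dz": -0.04, "turn": 0, "fingers": -1}])

```text
time_s: 22.15
ee_pos: [0.4992, -0.1, 0.183]
eef_rot: [-0.071, 0.997, 0.0, -0.0]
contact_force: [-0.1, -0.5, -0.7]
gripper_width: 0.349
grasp_force: 40.0
```

>>> carry_out(commands=[{"dx": -0.95, "dy": -0.1, "dz": 0, "turn": 0, "fingers": -1}, {"dx": -0.95, "dy": -0.1, "dz": 0, "turn": 0, "fingers": -1}, {"dx": -0.95, "dy": -0.1, "dz": 0, "turn": 0, "fingers": -1}, {"dx": -0.95, "dy": -0.1, "dz": 0, "turn": 0, "fingers": -1}, {"dx": -0.95, "dy": -0.15, "dz": 0, "turn": 0, "fingers": -1}])

```text
time_s: 22.65
ee_pos: [0.5948, -0.0974, 0.1828]
eef_rot: [-0.071, 0.997, 0.0, -0.001]
contact_force: [0.1, 0.0, -1.8]
gripper_width: 0.347
grasp_force: 40.0
```

>>> carry_out(commands=[{"dx": 0, "dy": 0, "dz": 0, "turn": 0, "fingers": -1}, {"dx": 0, "dy": 0, "dz": 0, "turn": 0, "fingers": -1}])

```text
time_s: 22.85
ee_pos: [0.594, -0.0975, 0.1828]
eef_rot: [-0.071, 0.997, 0.0, -0.001]
contact_force: [-1.4, 0.6, -0.9]
gripper_width: 0.349
grasp_force: 40.0
```

```bash
python3 st.py .595 -.098 .185
cat > seat.py <<'E'
from h import *
s=grab('side');st=arm.get_state();y=np.radians(8.1);X=np.array([np.cos(y),np.sin(y),0]);Y=np.array([-X[1],X[0],0])
c=np.array([.595,-.098,0])
for n,h,z,p in(('seat',.032,.073,c),('sealbutt',.015,st['ee_pos'][2]-.1,st['ee_pos']),('sealtop',.015,st['ee_pos'][2]-.034,st['ee_pos'])):
    q=np.array([p[0],p[1],z]);print(n,[proj(s,q+X*a*h+Y*b*h).round(1).tolist() for a,b in((-1,1),(1,1),(1,-1),(-1,-1))])
cv2.imwrite('pics/seat.png',cv2.resize(s['frame'][165:235,255:335],(800,600),interpolation=cv2.INTER_CUBIC)[...,::-1])
E
python3 seat.py
```

```text
22.85 q [-0.1627  0.4694  0.0188  1.1218 -0.     -0.3044] p [ 0.594  -0.0975  0.1828] yaw -171.87969539404673 F [-1.373   0.5776 -0.8868] w 0.34943487649164057 39.95286226272583
units to go [-0.0468 -0.0325 -0.1124]
seat [[301.3, 212.2], [278.6, 212.9], [279.4, 201.1], [301.3, 200.4]]
sealbutt [[295.6, 206.3], [285.0, 206.6], [285.3, 201.1], [295.7, 200.8]]
sealtop [[294.5, 186.0], [283.6, 186.4], [283.9, 181.0], [294.6, 180.7]]
```

View pics/seat.png

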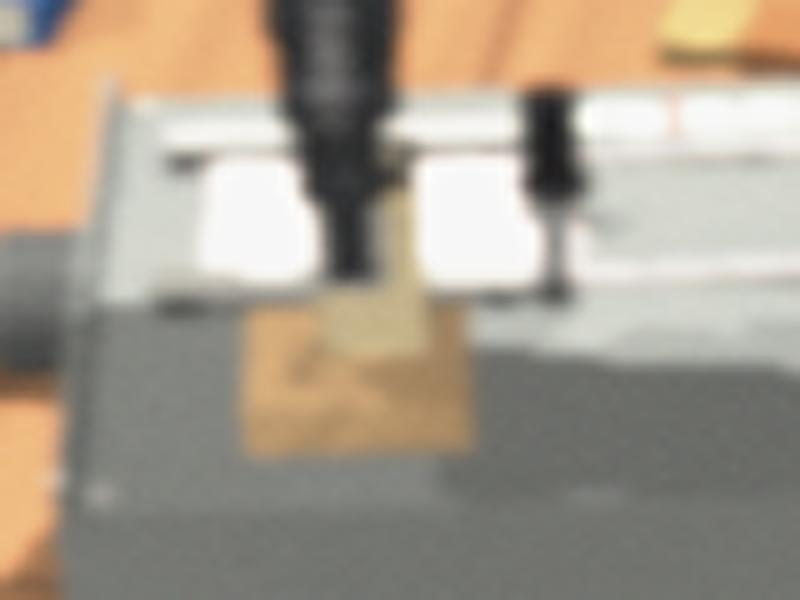

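The picture shows the seal over the seat: its butt edge spans crop columns 318–428 (centre px 292.3) and the seat spans 243–470 (centre 290.6). With parallax the seal needs about 3 mm more in +x.

>>> carry_out(commands=[{"dx": -0.16, "dy": 0, "dz": 0, "turn": 0, "fingers": -1}, {"dx": 0, "dy": 0, "dz": 0.25, "turn": 0, "fingers": -1}, {"dx": 0, "dy": 0, "dz": 0.2, "turn": 0, "fingers": -1}, {"dx": 0, "dy": 0, "dz": 0.15, "turn": 0, "fingers": -1}, {"dx": 0, "dy": 0, "dz": 0, "turn": 0, "fingers": -1}])

```text
time_s: 23.4
ee_pos: [0.598, -0.0972, 0.1725]
eef_rot: [-0.071, 0.997, -0.0, 0.001]
contact_force: [0.5, 0.4, 9.1]
gripper_width: 0.343
grasp_force: 41.5
```

```bash
python3 st.py
```

```text
23.4 q [-0.1611  0.4807  0.01    1.0982  0.0002 -0.3027] p [ 0.598  -0.0972  0.1725] yaw -171.8899652301433 F [0.4711 0.3551 9.14  ] w 0.34264882824076087 41.48016571998596
```

>>> carry_out(commands=[{"dx": 0, "dy": 0, "dz": 0.1, "turn": 0, "fingers": -1}, {"dx": 0, "dy": 0, "dz": 0, "turn": 0, "fingers": -1}])

```text
time_s: 23.6
ee_pos: [0.5989, -0.0971, 0.1711]
eef_rot: [-0.071, 0.997, -0.0, 0.002]
contact_force: [8.2, 1.0, 2.7]
gripper_width: 0.346
grasp_force: 40.9
```

```bash
python3 st.py; python3 -c "
from h import *
print(arm.get_state()['ft_torque'])
s=grab('side');x0,y0=270,175
C=cv2.resize(s['frame'][y0:y0+50,x0:x0+50],None,fx=4,fy=4,interpolation=cv2.INTER_CUBIC);h=cv2.cvtColor(C,cv2.COLOR_RGB2HSV).astype(int)
for nm,m in(('seal',(h[...,0]>17)&(h[...,1]<110)&(h[...,1]>45)&(h[...,2]>80)),('wood',(h[...,0]<20)&(h[...,1]>=95)&(h[...,2]>80))):
  m=cv2.morphologyEx(m.astype(np.uint8)*255,cv2.MORPH_OPEN,np.ones((5,5)))
  for k in cv2.findContours(m,cv2.RETR_EXTERNAL,cv2.CHAIN_APPROX_NONE)[0]:
    if cv2.contourArea(k)>300: print(nm,(cv2.approxPolyDP(k,4,True)[:,0]/4+[x0,y0]).round(1).tolist())
"; python3 seat.py
```

```text
23.6 q [-0.161   0.4817  0.0077  1.0927  0.0006 -0.3027] p [ 0.5989 -0.0971  0.1711] yaw -171.87941961850422 F [8.1696 1.0191 2.6717] w 0.3462935204505844 40.85687756538391
[ 0.29260143 -1.86072317  0.02390985]
seal [[293.5, 189.2], [291.2, 190.5], [292.0, 201.0], [285.2, 203.2], [285.2, 208.2], [287.2, 210.0], [297.0, 208.8], [297.2, 200.0]]
wood [[280.5, 202.2], [280.8, 217.0], [300.8, 216.2], [300.0, 201.5], [297.2, 201.8], [297.5, 208.0], [294.0, 210.2], [286.2, 209.5], [284.5, 202.8], [283.2, 201.5]]
seat [[301.3, 212.2], [278.6, 212.9], [279.4, 201.1], [301.3, 200.4]]
sealbutt [[294.0, 209.9], [283.4, 210.3], [283.7, 204.7], [294.1, 204.4]]
sealtop [[292.8, 189.9], [282.0, 190.2], [282.3, 184.8], [292.9, 184.5]]
```

>>> carry_out(commands=[{"dx": -0.08, "dy": 0, "dz": 0.1, "turn": 0, "fingers": -1}, {"dx": 0, "dy": 0, "dz": 0.1, "turn": 0, "fingers": -1}, {"dx": 0, "dy": 0, "dz": 0, "turn": 0, "fingers": -1}])

```text
time_s: 24.0
ee_pos: [0.5993, -0.0969, 0.1655]
eef_rot: [-0.071, 0.997, 0.0, 0.0]
contact_force: [6.4, 0.0, -4.6]
gripper_width: 0.347
grasp_force: 40.2
```

```bash
python3 st.py; python3 -c "
from h import *
print(arm.get_state()['ft_torque'])"
```

```text
24.0 q [-0.1603  0.4889  0.0046  1.0862  0.0002 -0.3019] p [ 0.5993 -0.0969  0.1655] yaw -171.88652475342826 F [ 6.4299  0.0453 -4.6462] w 0.34705963436230786 40.19312560558319
[ 0.13827441 -1.40363069  0.09518819]
```

>>> carry_out(commands=[{"dx": -0.04, "dy": 0, "dz": 0.1, "turn": 0, "fingers": -1}, {"dx": 0, "dy": 0, "dz": 0.1, "turn": 0, "fingers": -1}, {"dx": 0, "dy": 0, "dz": 0, "turn": 0, "fingers": -1}])

```text
time_s: 24.3
ee_pos: [0.5997, -0.0968, 0.1632]
eef_rot: [-0.071, 0.997, -0.0, 0.0]
contact_force: [-6.9, 1.3, 21.8]
gripper_width: 0.344
grasp_force: 43.3
```

```bash
python3 st.py; python3 -c "
from h import *
print(arm.get_state()['ft_torque'])"
```

```text
24.3 q [-0.16    0.491   0.0017  1.0808 -0.0001 -0.3015] p [ 0.5997 -0.0968  0.1632] yaw -171.8894662061346 F [-6.9079  1.2979 21.7508] w 0.3442925689666419 43.266629576683044
[ 0.38306774  1.39391104 -0.01332812]
```

>>> carry_out(commands=[{"dx": 0, "dy": 0, "dz": 0, "turn": 0, "fingers": 0.1}, {"dx": 0, "dy": 0, "dz": 0, "turn": 0, "fingers": 0.1}, {"dx": 0, "dy": 0, "dz": 0, "turn": 0, "fingers": 0.1}, {"dx": 0, "dy": 0, "dz": -0.3, "turn": 0, "fingers": 0.1}, {"dx": 0, "dy": 0, "dz": -1, "turn": 0, "fingers": 0.1}])

```text
time_s: 24.8
ee_pos: [0.5989, -0.0966, 0.1867]
eef_rot: [-0.071, 0.997, 0.0, -0.002]
contact_force: [0.3, 0.0, -0.1]
gripper_width: 0.549
grasp_force: 0.0
```

>>> carry_out(commands=[{"dx": 0, "dy": 0, "dz": -1, "turn": 0, "fingers": 0.1}, {"dx": 0, "dy": 0, "dz": -1, "turn": 0, "fingers": 0.1}, {"dx": 0, "dy": 0, "dz": -1, "turn": 0, "fingers": 0.1}, {"dx": 0, "dy": 0, "dz": 0, "turn": 0, "fingers": 0.1}])

```text
time_s: 25.2
ee_pos: [0.6009, -0.097, 0.2509]
eef_rot: [-0.071, 0.997, -0.0, 0.002]
contact_force: [0.1, -0.4, -0.1]
gripper_width: 0.551
grasp_force: 0.0
```

```bash
python3 st.py .552 -.218 .157
python3 - <<'E'
from h import *
s=grab('side');c=np.array([.598,-.097]);y=np.radians(8.1);X=np.array([np.cos(y),np.sin(y)]);Y=np.array([-X[1],X[0]])
for z in(.073,.129): print('pred near corners',z,[proj(s,np.r_[c+X*a*.015+Y*.015,z]).round(1).tolist() for a in(-1,1)],'far',[proj(s,np.r_[c+X*a*.015-Y*.015,z]).round(1).tolist() for a in(-1,1)])
x0,y0=270,170
C=cv2.resize(s['frame'][y0:y0+50,x0:x0+50],None,fx=4,fy=4,interpolation=cv2.INTER_CUBIC);h=cv2.cvtColor(C,cv2.COLOR_RGB2HSV).astype(int)
for nm,m in(('seal',(h[...,0]>19)&(h[...,1]<115)&(h[...,1]>35)&(h[...,2]>80)),('dark',h[...,2]<80)):
  m=cv2.morphologyEx(m.astype(np.uint8)*255,cv2.MORPH_OPEN,np.ones((5,5)))
  for k in cv2.findContours(m,cv2.RETR_EXTERNAL,cv2.CHAIN_APPROX_NONE)[0]:
    if cv2.contourArea(k)>200: print(nm,(cv2.approxPolyDP(k,4,True)[:,0]/4+[x0,y0]).round(1).tolist())
E
```

```text
25.2 q [-0.16    0.4499  0.1633  1.2801 -0.     -0.3015] p [ 0.6009 -0.097   0.2509] yaw -171.8905235909348 F [ 0.1105 -0.4374 -0.0538] w 0.5509604517293383 0.0
units to go [ 3.2903 -5.6404  4.6912]
pred near corners 0.073 [[294.3, 209.3], [283.7, 209.7]] far [[294.4, 203.8], [284.0, 204.1]]
pred near corners 0.129 [[293.3, 192.3], [282.5, 192.7]] far [[293.4, 186.9], [282.8, 187.3]]
seal [[286.8, 189.0], [287.0, 193.8], [285.5, 194.5], [284.8, 198.2], [286.5, 202.5], [286.5, 209.0], [294.8, 209.2], [296.0, 197.8], [293.8, 189.2], [291.2, 189.2], [292.2, 191.2], [291.0, 192.5], [288.8, 190.5], [289.5, 188.5]]
dark [[309.0, 176.2], [308.2, 186.8], [310.8, 188.2], [312.5, 186.8], [311.2, 176.5]]
dark [[283.8, 170.0], [284.5, 176.0], [287.0, 176.0], [287.0, 170.0]]
```

The contour shows the seal standing upright in the seat, columns 285–296 and rows 189–209, with the foot and top rows as predicted for the pocket floor. Now the knob.

>>> carry_out(commands=[{"dx": 0.55, "dy": -0.94, "dz": 0, "turn": 0, "fingers": 0.1}, {"dx": 0.55, "dy": -0.94, "dz": 0, "turn": 0, "fingers": 0.1}, {"dx": 0.55, "dy": -0.94, "dz": 0, "turn": 0, "fingers": 0.1}, {"dx": 0.55, "dy": -0.94, "dz": 0, "turn": 0, "fingers": 0.1}, {"dx": 0.55, "dy": -0.94, "dz": 0, "turn": 0, "fingers": 0.1}])

```text
time_s: 25.75
ee_pos: [0.558, -0.1983, 0.247]
eef_rot: [-0.071, 0.997, 0.0, -0.001]
contact_force: [0.7, -0.3, -0.6]
gripper_width: 0.553
grasp_force: 0.0
```

>>> carry_out(commands=[{"dx": 0.55, "dy": -0.94, "dz": 0, "turn": 0, "fingers": 0.1}, {"dx": 0, "dy": 0, "dz": 0.8, "turn": 0, "fingers": 0.1}, {"dx": 0, "dy": 0, "dz": 0.8, "turn": 0, "fingers": 0.1}, {"dx": 0, "dy": 0, "dz": 0, "turn": 0, "fingers": 0.1}])

```text
time_s: 26.15
ee_pos: [0.5492, -0.2175, 0.2133]
eef_rot: [-0.071, 0.998, 0.001, -0.002]
contact_force: [-0.5, 1.0, -0.3]
gripper_width: 0.554
grasp_force: 0.0
```

```bash
python3 st.py .5525 -.218 .157
python3 - <<'E'
from h import *
s=grab('side')
st=arm.get_state();print('tip px pred',proj(s,st['ee_pos']-[0,0,.075]),'knob top pred',proj(s,(.5525,-.218,.107)))
E
```

```text
26.15 q [-0.3771  0.4326  0.041   1.1835 -0.     -0.5183] p [ 0.5492 -0.2175  0.2133] yaw -171.9123908255006 F [-0.5203  0.9893 -0.2561] w 0.5536013768412982 0.0
units to go [-0.1697 -0.0528  2.8146]
tip px pred [310.33918419 166.8663739 ] knob top pred [309.76714985 176.45446841]
```

>>> carry_out(commands=[{"dx": -0.1, "dy": -0.05, "dz": 0.8, "turn": 0, "fingers": 0.1}, {"dx": 0, "dy": 0, "dz": 0.7, "turn": 0, "fingers": 0.1}, {"dx": 0, "dy": 0, "dz": 0.7, "turn": 0, "fingers": 0.1}, {"dx": 0, "dy": 0, "dz": 0.5, "turn": 0, "fingers": 0.1}, {"dx": 0, "dy": 0, "dz": 0, "turn": 0, "fingers": 0.1}])

```text
time_s: 26.7
ee_pos: [0.5522, -0.2182, 0.1611]
eef_rot: [-0.071, 0.997, 0.0, -0.001]
contact_force: [0.7, -0.1, -0.2]
gripper_width: 0.549
grasp_force: 0.0
```

>>> carry_out(commands=[{"dx": 0, "dy": 0, "dz": 0, "turn": 0, "fingers": -1}, {"dx": 0, "dy": 0, "dz": 0, "turn": 0, "fingers": -1}, {"dx": 0, "dy": 0, "dz": 0, "turn": 0, "fingers": -1}, {"dx": 0, "dy": 0, "dz": 0, "turn": 0, "fingers": -1}, {"dx": 0, "dy": 0, "dz": 0, "turn": 0, "fingers": -1}], grip_force=60)

```text
time_s: 27.2
ee_pos: [0.5532, -0.2195, 0.1632]
eef_rot: [-0.07, 0.998, -0.001, 0.001]
contact_force: [-0.5, -7.2, 2.8]
gripper_width: 0.197
grasp_force: 58.5
```

```bash
python3 st.py
```

```text
27.2 q [-0.3772  0.4653 -0.0394  1.0637 -0.0016 -0.5181] p [ 0.5532 -0.2195  0.1632] yaw -171.92603728520416 F [-0.4514 -7.154   2.7547] w 0.19682717938012848 58.50293219089508
```

>>> carry_out(commands=[{"dx": 0, "dy": 0, "dz": 0, "turn": 0, "fingers": 0.1}, {"dx": 0, "dy": 0, "dz": 0, "turn": 0, "fingers": 0.1}, {"dx": 0, "dy": 0.06, "dz": 0.2, "turn": 0, "fingers": 0.1}, {"dx": 0, "dy": 0, "dz": 0.1, "turn": 0, "fingers": 0.1}, {"dx": 0, "dy": 0, "dz": 0, "turn": 0, "fingers": 0.1}])

```text
time_s: 27.7
ee_pos: [0.5522, -0.2171, 0.1554]
eef_rot: [-0.071, 0.997, 0.0, -0.0]
contact_force: [0.1, 0.4, 0.6]
gripper_width: 0.548
grasp_force: 0.0
```

>>> carry_out(commands=[{"dx": 0, "dy": 0, "dz": 0, "turn": 0, "fingers": -1}, {"dx": 0, "dy": 0, "dz": 0, "turn": 0, "fingers": -1}, {"dx": 0, "dy": 0, "dz": 0, "turn": 0, "fingers": -1}, {"dx": 0, "dy": 0, "dz": 0, "turn": 0, "fingers": -1}, {"dx": 0, "dy": 0, "dz": 0, "turn": 0, "fingers": -1}], grip_force=60)

```text
time_s: 28.2
ee_pos: [0.5528, -0.2193, 0.1565]
eef_rot: [-0.07, 0.998, -0.002, 0.0]
contact_force: [-0.3, -16.2, -1.2]
gripper_width: 0.203
grasp_force: 58.9
```

```bash
python3 st.py; python3 -c "
from h import *
s=grab('side');h=cv2.cvtColor(s['frame'],cv2.COLOR_RGB2HSV);m=((h[...,0]<8)|(h[...,0]>172))&(h[...,1]>25)&(h[...,2]>150);m[:,:310]=0;m[:,340:]=0;m[:170]=0;m[185:]=0
print('red',np.argwhere(m).mean(0),m.sum())"
```

```text
28.2 q [-0.3762  0.4692 -0.051   1.0482 -0.0036 -0.5163] p [ 0.5528 -0.2193  0.1565] yaw -171.9746790673008 F [ -0.2653 -16.2145  -1.1853] w 0.2032023228570636 58.85519206523895
red [nan nan] 0<string>:4: RuntimeWarning: Mean of empty slice.
  ret = um.true_divide(
```

>>> carry_out(commands=[{"dx": 0, "dy": -0.1, "dz": 0, "turn": 0, "fingers": -1}, {"dx": 0, "dy": 0, "dz": 0, "turn": 0, "fingers": -1}, {"dx": 0, "dy": 0, "dz": 0, "turn": 0, "fingers": -1}])

```text
time_s: 28.55
ee_pos: [0.5529, -0.2197, 0.1564]
eef_rot: [-0.07, 0.998, -0.0, 0.0]
contact_force: [-1.4, -3.8, 4.9]
gripper_width: 0.207
grasp_force: 59.6
```

```bash
python3 st.py;python3 -c "
from h import *
grab('side');grab('top')"; cp /tmp/side.npz /tmp/side_shut.npz; cp /tmp/top.npz /tmp/top_shut.npz
```

```text
28.55 q [-0.3781  0.4709 -0.0485  1.0506 -0.0005 -0.5192] p [ 0.5529 -0.2197  0.1564] yaw -171.9157360865429 F [-1.4359 -3.8176  4.8543] w 0.2067442845867917 59.64355766773224
```

>>> carry_out(commands=[{"dx": 0.4, "dy": 0, "dz": 0, "turn": 0, "fingers": -1}, {"dx": 0.4, "dy": 0, "dz": 0, "turn": 0, "fingers": -1}, {"dx": 0.4, "dy": 0, "dz": 0, "turn": 0, "fingers": -1}, {"dx": 0.4, "dy": 0, "dz": 0, "turn": 0, "fingers": -1}, {"dx": 0.4, "dy": 0, "dz": 0, "turn": 0, "fingers": -1}])

```text
time_s: 29.15
ee_pos: [0.5137, -0.2254, 0.1565]
eef_rot: [-0.071, 0.997, -0.001, 0.001]
contact_force: [8.7, -4.1, -1.0]
gripper_width: 0.201
grasp_force: 59.1
```

>>> carry_out(commands=[{"dx": 0, "dy": 0, "dz": 0, "turn": 0, "fingers": -1}, {"dx": 0, "dy": 0, "dz": 0, "turn": 0, "fingers": -1}])

```text
time_s: 29.35
ee_pos: [0.5137, -0.2254, 0.1565]
eef_rot: [-0.071, 0.998, -0.0, 0.001]
contact_force: [7.8, -3.0, -1.5]
gripper_width: 0.199
grasp_force: 59.0
```

```bash
python3 st.py
python3 - <<'E'
from h import *
s=grab('side');t=grab('top')
print('mark',proj(s,(.5272,-.2993,.056)),proj(t,(.5272,-.2993,.056)))
f=s['frame'];print(np.abs(f.astype(int)-np.load('/tmp/side_shut.npz')['frame']).sum(2)[165:190,300:345].max(0))
for r in range(172,182): print(r,[tuple(int(c) for c in f[r,k]) for k in range(314,332)])
tt=t['frame'][205:245,440:468];print('top occluded?',tt.mean((0,1)),load('top')['frame'][225,440:466].tolist())
E
```

```text
29.35 q [-0.4136  0.4043 -0.1518  1.0122  0.0002 -0.5549] p [ 0.5137 -0.2254  0.1565] yaw -171.90269550563642 F [ 7.833  -2.981  -1.4977] w 0.19901920675652682 59.04038965702057
mark [321.31169806 178.53021922] [452.98120285 225.48241333]
[139  98  39  48 151 244 305 390 453 540 579 508 447 407 355 316 308 310
 302 369 387 423 499 579 551 454 427 387 247 236 231 230 237 222 221 236
 218 222 230 218 219 205 198 150  97]
172 [(234, 178, 124), (236, 182, 126), (236, 181, 125), (233, 175, 123), (212, 152, 109), (150, 111, 84), (85, 70, 59), (53, 52, 52), (54, 55, 56), (58, 60, 61), (57, 57, 59), (55, 55, 56), (61, 56, 55), (87, 70, 58), (118, 87, 64), (135, 96, 69), (135, 95, 67), (135, 95, 67)]
173 [(235, 180, 127), (236, 183, 129), (236, 182, 131), (233, 177, 129), (214, 157, 117), (153, 116, 89), (94, 77, 68), (57, 56, 55), (52, 53, 55), (54, 55, 56), (54, 55, 58), (54, 55, 55), (72, 66, 64), (108, 94, 80), (141, 115, 94), (156, 122, 100), (156, 124, 99), (156, 124, 100)]
174 [(231, 184, 144), (232, 188, 147), (231, 189, 150), (228, 188, 151), (217, 174, 143), (172, 145, 122), (115, 1
[... 2057 characters left out ...]
 (190, 183, 176), (165, 161, 154), (134, 129, 125), (102, 100, 98), (69, 69, 67), (50, 51, 52), (65, 65, 65), (113, 113, 109), (172, 170, 162), (220, 218, 208), (232, 230, 224), (231, 229, 223), (228, 226, 220), (228, 226, 219)]
top occluded? [ 89.53660714 105.68035714 117.87232143] [[89, 106, 118], [88, 104, 116], [89, 106, 117], [89, 106, 116], [90, 106, 119], [90, 106, 118], [89, 106, 119], [89, 106, 118], [92, 107, 120], [89, 106, 118], [90, 106, 118], [89, 105, 118], [88, 106, 118], [89, 107, 119], [89, 105, 118], [90, 107, 120], [89, 105, 118], [90, 107, 119], [90, 108, 120], [89, 106, 118], [90, 106, 118], [89, 105, 118], [90, 105, 119], [89, 104, 118], [89, 105, 118], [90, 105, 118]]
```

Run:
```python
from h import *
n=load('side');o=dict(np.load('/tmp/side_shut.npz'))
for nm,d in(('shut',o),('now',n)):
    g=cv2.cvtColor(d['frame'],cv2.COLOR_RGB2GRAY)
    for r in range(190,200,2):
        row=g[r,298:335].astype(float);w=np.clip(110-row,0,None);k=np.arange(298,335)
        c=(w*k).sum()/max(w.sum(),1e-6) if w.sum()>40 else np.nan
        print(nm,r,round(c,2),onz(d,c,r,.069)[:2].round(4) if c==c else '')
```

```text
shut 190 nan 
shut 192 322.66 [ 0.5113 -0.1937]
shut 194 nan 
shut 196 nan 
shut 198 nan 
now 190 nan 
now 192 nan 
now 194 nan 
now 196 nan 
now 198 323.43 [ 0.5054 -0.1593]
```

Run:
```python
from h import *
n=load('side');o=dict(np.load('/tmp/side_shut.npz'))
for nm,d in(('shut',o),('now',n)):
    g=cv2.cvtColor(d['frame'],cv2.COLOR_RGB2GRAY)
    for r in range(188,203,2): print(nm,r,g[r,300:335].tolist())
```

```text
shut 188 [212, 213, 212, 212, 213, 207, 190, 158, 118, 76, 63, 84, 111, 117, 111, 111, 109, 108, 107, 110, 109, 109, 110, 116, 118, 121, 123, 134, 150, 162, 174, 177, 178, 180, 183]
shut 190 [213, 214, 213, 214, 213, 214, 210, 191, 154, 110, 93, 118, 138, 134, 118, 110, 110, 108, 110, 111, 109, 109, 111, 112, 110, 109, 109, 107, 110, 113, 117, 118, 120, 122, 134]
shut 192 [215, 215, 215, 216, 215, 215, 214, 204, 171, 125, 100, 118, 140, 138, 120, 111, 109, 107, 109, 110, 111, 110, 108, 108, 109, 110, 107, 109, 107, 107, 108, 109, 107, 107, 108]
shut 194 [205, 201, 200, 201, 201, 204, 204, 197, 172, 130, 100, 111, 137, 138, 124, 116, 114, 111, 110, 112, 112, 113, 114, 114, 113, 112, 113, 115, 117, 116, 116, 117, 118, 117, 116]
shut 196 [194, 194, 195, 194, 193, 195, 192, 185, 161, 129, 101, 115, 148, 170, 170, 166, 162, 161, 160, 162, 162, 166, 165, 163, 163, 160, 163, 164, 166, 165, 165, 164, 162, 163, 161]
shut 198 [170, 169, 164, 159, 151, 153, 157, 150, 132, 105, 90, 100, 130, 152, 157, 159, 151, 146, 146, 145, 147, 147, 144, 146, 141, 139, 138, 139, 141, 140, 135, 134, 131, 129, 
[... 1137 characters left out ...]
, 192, 191, 192, 202, 213, 218, 218, 217, 215, 216, 217, 217, 217, 217, 215, 210, 183, 139, 99, 107, 143, 166, 173, 171, 166, 164, 162, 160, 162, 161]
now 198 [170, 167, 166, 157, 150, 152, 156, 155, 158, 164, 165, 166, 166, 164, 166, 162, 157, 153, 150, 149, 147, 135, 109, 87, 90, 116, 135, 146, 148, 143, 138, 132, 130, 128, 128]
now 200 [211, 190, 150, 116, 104, 109, 119, 128, 128, 128, 130, 128, 129, 128, 127, 127, 125, 125, 126, 126, 124, 122, 114, 107, 109, 113, 123, 129, 131, 129, 127, 118, 113, 107, 107]
now 202 [234, 227, 209, 179, 162, 157, 154, 147, 139, 136, 134, 136, 134, 134, 133, 133, 135, 135, 135, 132, 134, 133, 132, 132, 133, 133, 132, 132, 132, 134, 131, 131, 128, 125, 122]
```

Run:
```python
from h import *
d=load('side');y=np.radians(8.1);X=np.array([np.cos(y),np.sin(y),0]);Y=np.array([-X[1],X[0],0])
for r,a,b in((190,309.95,322.9),(192,310.1,323.1),(194,310.25,323.3),(196,310.35,323.4)):
    A=onz(d,a,r,.069);B=onz(d,b,r,.069);print(r,(A-B)@X*1000)
```

```text
190 39.29869007163153
192 39.2013684810361
194 39.105267979736595
196 38.86179144913702
```

>>> carry_out(commands=[{"dx": 0.03, "dy": 0, "dz": 0, "turn": 0, "fingers": -1}, {"dx": 0, "dy": 0, "dz": 0, "turn": 0, "fingers": -1}, {"dx": 0, "dy": 0, "dz": 0, "turn": 0, "fingers": -1}])

```text
time_s: 29.75
ee_pos: [0.5134, -0.2255, 0.1565]
eef_rot: [-0.071, 0.997, -0.001, 0.001]
contact_force: [7.1, -3.5, -1.2]
gripper_width: 0.207
grasp_force: 59.0
```

```bash
python3 st.py
python3 - <<'E'
from h import *
s=grab('side');a=dict(np.load('/tmp/side_shut.npz'))
print('seat region change',np.abs(s['frame'].astype(int)-a['frame'])[185:215,278:304].mean())
print(order.hand_in())
E
```

```text
29.75 q [-0.4139  0.4036 -0.1528  1.0117  0.0003 -0.5554] p [ 0.5134 -0.2255  0.1565] yaw -171.89343394734257 F [ 7.0593 -3.5077 -1.2216] w 0.20673658567761313 59.04903531074524
seat region change 12.488461538461538
the job is handed in; nothing more can be done
None
```

I handed the job in at about 30 s: the seal is upright in its seat with the carved face up and released, and the gripper is holding the shutter about 40 mm open. I judged half-open from measured travel, because the finger hid the red mark.

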